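# Sticker-stack two boards to dry

## Task

Build the little drying stack on the white pallet, from the bottom up and in this order: lay the big dark board centred lengthwise across the pallet's two bearers; put one wooden lath on top of it straight above each bearer, crosswise to the board and centred on its width; lay the small dark board centred on the two laths, lengthwise like the big one; last, stand the iron weight upright on the middle of the small board. Leave the finished stack standing free.

Things in the scene. Friction and masses are not known exactly. Their poses are not given: they have to be found in the camera images.
- pallet: fixed drying pallet: white plate 190 mm long (own x) by 110 mm wide (own y), 12 mm thick, carrying two red-brown wooden bearers that run across its whole width (along own y), each 25 mm wide and 25 mm high, centred at own x = +60 mm and -60 mm; the bearers' tops are 37 mm above the bench. Origin at the centre of its underside, on the bench. Its place and turn differ from start to start.
- big_board: loose dark-wood board with paler ends, the larger of two: 200 mm long (own x), 64 mm wide (own y), 22 mm thick, lying flat on the bench; origin at the centre of its underside; about 180 g
- small_board: loose dark-wood board with paler ends, the smaller of two: 160 mm long (own x), 46 mm wide (own y), 18 mm thick, lying flat on the bench; origin at the centre of its underside; about 90 g
- lath_a: loose red-brown wooden lath (spacer stick) 90 mm long (own x), 18 mm wide (own y), 14 mm thick, lying flat on the bench among the other things; origin at the centre of its underside; 20 g. There are two identical laths, either may go on either bearer.
- lath_b: loose red-brown wooden lath (spacer stick) 90 mm long (own x), 18 mm wide (own y), 14 mm thick, lying flat on the bench among the other things; origin at the centre of its underside; 20 g. There are two identical laths, either may go on either bearer.
- weight: loose dark iron weight standing upright on the bench: round body 54 mm across and 30 mm high, narrowing to a neck with a round grip knob 28 mm across on top that spans heights 39 to 55 mm; origin at the centre of its underside, own z up the axis; about 0.5 kg
Things that resemble listed ones, but are neither listed nor needed, are in the scene too. What is shaped like the lath_b but purple is not meant.

How it is judged:
By the outcome, as a careful person would: the job done as asked, in the order asked, and still so for the second after the job is handed in, with the robot touching nothing.
It also fails if it takes over 141 s, if anything falls off the work surface, if the arm or the gripper's body presses on something with over 40 N, if the wrist force passes 120 N, or if a joint passes its speed limit or range.

## Robot

A 7-joint arm with a two-finger parallel gripper is mounted at the origin on the work surface. World frame = base frame: x ahead of the robot, y to its left, z up, the work surface at z = 0. Lengths are in m, angles in rad, forces in N, time in s.
With the tool pointing down it reaches from about 0.4 to 0.85 m from the base axis. Payload 4.5 kg.
Tool frame: the origin (TCP) lies at the very end of the fingers, on their centre line; the grasp point (between the pads) lies 19 mm behind it; z points along the fingers, y is the direction in which the jaws open and shut (so a half turn about z gives the same grasp; the last joint's range is limited). The gripper opens to 85 mm and grips with 20 to 120 N. Pads are 22 mm wide; open, the fingers measure 114 mm over their backs; the gripper's body (76 mm by 85 mm) begins 54 mm behind the grasp point. The pads swing forward as they close: fully open they stand 13 mm farther back than shut.
Start: joints at [1.294, 0.689, -0.195, 1.565, 0.157, 0.902, -0.215], TCP at [0.191, -0.595, 0.231] pointing down, gripper open.
Joint ranges: [-3.01, 3.01], [-0.46, 2.08], [-1.47, 1.51], [0.13, 2.56], [-1, 4.14], [0.04, 2.09], [-2.66, 2.66]. Speed limits (rad/s): [2.57, 2.57, 3.14, 3.14, 3.14, 3.14, 3.14].

## Interface

Orientations are given as a unit quaternion [x, y, z, w].
In Python, from cell import bot gives the robot as it stands.
- The arm moves only by the shell command python3 -m jog 'ROWS' [FORCE]. ROWS is JSON, a list of rows, each a list of 3 entries, a list of its own where there are three numbers: the closure, from 0 (fully open) to 1 (shut), then the shift along the tool's x, y, z in mm, then the turn about the tool's z in rad. A call has exactly 8 rows; each row shifts and turns the commanded pose from where the row before left it, along the tool's axes as they then stand; what a row does not reach is not made up. A row lasts 1/12 s, in which the tool goes at most 41.7 mm and 7.16 degrees, less where a joint would pass 70% of its speed; a pose out of reach is approached as far as the arm can. A call with a gripper value outside its range is refused whole. The fingers move at their own pace and stop on an object; FORCE is the grip in N (left out, the last holds). Time passes only in rows, so rows that do not move let the fingers close, or fill a call up. It gives the time, the measured TCP pose, the force and the opening at its end, in the units of the state.
- bot.observe(): the state, without advancing time (a new reading comes with each control period).
- bot.snapshot(name): name is "side" or "top" or "wrist"; returns a dict with "image" (400x640x3 uint8, red, green, blue), "z_map" (400x640 float32, m along the optical axis (not along the pixel's ray), 0 where there is no reading), "camera_matrix" (3x3 intrinsics, pixels), "extrinsics" (4x4, takes a point from world to camera coordinates); the wrist camera has in their place "hand_eye" (4x4, takes a point from camera to tool coordinates, whose origin is the TCP and whose axes are the flange's). Camera axes: x right, y down, z forward; pixel columns grow to the right and rows downward; lengths in m; the calibration is good to about 2 mm. A picture is of the moment at which its call begins: read the wrist's pose just before it.
- bot.sign_off(): hands the job in, once; it reports no verdict.
The state is a dict: "time_s": time; "joint_pos": joint angles; "qvel": joint speeds; "effort": joint torques, N m; "ee_pos": TCP position; "eef_rot": TCP orientation; "wrist_force": force on the tool from outside, world axes, zero at the start; "moment": the same for the moment, N m; "gripper_width": finger opening in m.
Only numpy, scipy, OpenCV 4.12 (cv2) and the standard library are available. Lean on these libraries where they do the work, as an engineer would, in place of code of your own. Each camera call takes 0.05 s, during which the arm holds its last target.

## Working session

There is one attempt and no reset: what is moved stays moved. The work goes in short steps, Python scripts to look and compute and a shell command to move; the robot and the scene stay as the last step left them, time stands still between calls to the robot, and variables do not carry over. Pictures are saved under pics/ and viewed, and the job is handed in when it is done.

```bash
ls; mkdir -p pics; python3 - <<'E'
from cell import bot
import cv2,numpy as np
s=bot.observe()
for k,v in s.items(): print(k,np.round(v,4))
for n in ("top","side"):
    d=bot.snapshot(n); cv2.imwrite(f"pics/{n}0.png",d["image"][:,:,::-1])
    np.savez(f"pics/{n}0.npz",**d)
    print(n,d["camera_matrix"],np.round(d["extrinsics"],3))
E
```

```text
pics
time_s 0.0
joint_pos [ 1.2938  0.69   -0.1945  1.5664  0.1573  0.9025 -0.2151]
qvel [ 0.0004 -0.0011  0.0006  0.      0.0008 -0.0008  0.0006]
effort [ 7.00000e-04 -5.39622e+01 -1.26640e+00 -1.58544e+01  9.10000e-03
  9.60000e-03  0.00000e+00]
ee_pos [ 0.1909 -0.5944  0.2305]
eef_rot [ 9.879e-01  1.548e-01 -2.000e-04 -9.000e-04]
wrist_force [-0.0611  0.0588 -0.184 ]
moment [-0.0348  0.0194  0.0019]
gripper_width 0.0853
top [[517.0899225    0.         322.66165022]
 [  0.         517.0899225  201.64435525]
 [  0.           0.           1.        ]] [[ 0.037 -0.999 -0.002 -0.018]
 [-0.977 -0.036 -0.208  0.522]
 [ 0.208  0.009 -0.978  0.969]
 [ 0.     0.     0.     1.   ]]
side [[412.78615591   0.         317.3081656 ]
 [  0.         412.78615591 197.34810337]
 [  0.           0.           1.        ]] [[-0.805 -0.594  0.016  0.425]
 [-0.394  0.514 -0.761  0.246]
 [ 0.444 -0.619 -0.648  0.822]
 [ 0.     0.     0.     1.   ]]
```

View pics/top0.png

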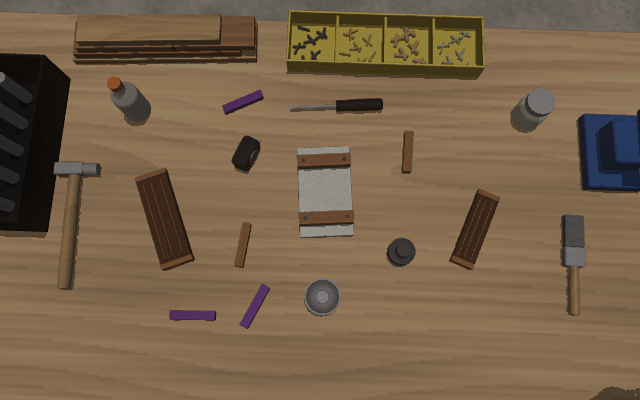

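View pics/side0.png

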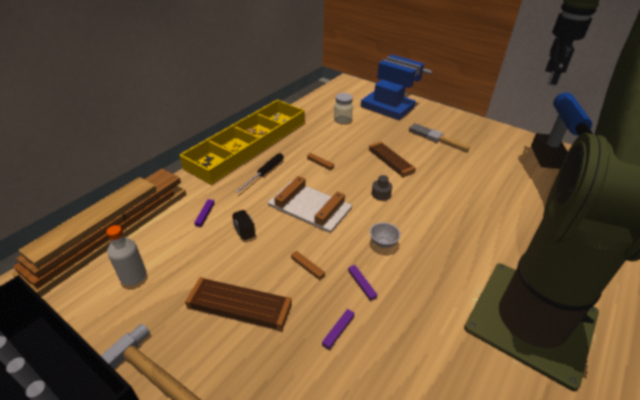

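The top view shows the big board at (164,219), the small board at (475,229), the laths at (243,245) and (407,152), the weight at (401,251) and the pallet at (325,192). The bowl at (322,297) and the purple sticks are distractors. Next I measure the poses from depth.

```bash
cat > h.py <<'E'
import numpy as np,cv2
def world(d,E=None):
    K=d["camera_matrix"]; E=d["extrinsics"] if E is None else E
    z=d["z_map"]; v,u=np.mgrid[:z.shape[0],:z.shape[1]]
    P=np.stack([(u-K[0,2])/K[0,0]*z,(v-K[1,2])/K[1,1]*z,z],-1)
    return (P-E[:3,3])@E[:3,:3]
def rect(W,z,seed,lo,hi,r=45):
    v,u=np.mgrid[:z.shape[0],:z.shape[1]]
    m=((W[...,2]>lo)&(W[...,2]<hi)&(z>0)&(np.hypot(u-seed[0],v-seed[1])<r*2)).astype(np.uint8)
    n,l=cv2.connectedComponents(m,connectivity=4)
    q=l[max(0,seed[1]-3):seed[1]+4,seed[0]-3:seed[0]+4]; q=q[q>0]
    if len(q)==0: return None
    m=l==np.bincount(q).argmax()
    p=W[m]; (c,s,a)=cv2.minAreaRect((p[:,:2]*1000).astype(np.float32))
    if s[0]<s[1]: s=s[::-1]; a+=90
    a=(a+90)%180-90
    return np.round(c,1),np.round(s,1),round(a,1),"z",np.round(np.percentile(p[:,2],[5,50,95])*1000,1),m.sum(),"mean",np.round(p[:,:2].mean(0)*1000,1)
E
python3 - <<'E'
from h import *
d=np.load("pics/top0.npz"); W=world(d); z=d["z_map"]
print("bench",W[330,400],W[150,300-30])
for n,s,lo,hi in [("big",(164,219),.012,.03),("small",(475,229),.01,.026),("latha",(243,245),.008,.022),("lathb",(407,152),.008,.022),("bearF",(325,159),.03,.045),("bearN",(327,217),.03,.045),("plate",(325,190),.006,.02),("weight",(401,246),.045,.065),("wbody",(401,262),.02,.04)]:
    print(n,rect(W,z,s,lo,hi))
E
```

```text
bench [ 0.27920321 -0.16046993  0.0019655 ] [6.42031321e-01 1.18596786e-01 2.22734682e-04]
big (array([485.1, 325.9]), array([202.7,  66.1]), 21.8, 'z', array([19.9, 23.8, 26.9]), np.int64(3192), 'mean', array([482.4, 323.8]))
small (array([ 486.8, -309.8]), array([161.7,  47.5]), -21.8, 'z', array([15.7, 19.5, 22.7]), np.int64(1854), 'mean', array([ 485.5, -308.5]))
latha (array([437.2, 161.6]), array([89.6, 18.8]), -7.0, 'z', array([11.6, 15.6, 18.7]), np.int64(415), 'mean', array([437. , 161.3]))
lathb (array([ 646.5, -172.5]), array([90.9, 18.6]), -3.1, 'z', array([11.7, 15.4, 19. ]), np.int64(369), 'mean', array([ 645.6, -172.1]))
bearF (array([614.7,   3.5]), array([109.4,  26.3]), -85.1, 'z', array([34.4, 38.7, 42. ]), np.int64(671), 'mean', array([613.6,   3.7]))
bearN (array([495.1,  -6.1]), array([109.4,  25.9]), -85.1, 'z', array([35. , 38.7, 41.5]), np.int64(707), 'mean', array([494.5,  -5.9]))
plate (array([ 5.58e+02, -2.00e-01]), array([111.3,  92.2]), -86.0, 'z', array([10.4, 13.8, 17.1]), np.int64(2284), 'mean', array([558. ,  -0.6]))
weight (array([ 433.5, -158.5]), array([27.6, 25.7]), -43.6, 'z', array([52.2, 56.6, 59.7]), np.int64(168), 'mean', array([ 432.9, -157.7]))
wbody (array([ 432.6, -158.3]), array([53.2, 52. ]), -89.7, 'z', array([28.4, 32.4, 36. ]), np.int64(412), 'mean', array([ 431.4, -155.8]))
```

```bash
cat >> h.py <<'E'
def to(*wps):
    """wps: (x,y,z mm, yaw deg of tool x); prints shift in tool axes and turn, per waypoint (shift first, then turn)"""
    from cell import bot
    from scipy.spatial.transform import Rotation as R
    s=bot.observe(); p=np.array(s["ee_pos"])*1000; M=R.from_quat(s["eef_rot"]).as_matrix()
    y=np.degrees(np.arctan2(M[1,0],M[0,0]))
    print("t",round(s["time_s"],2),"now",p.round(1),"yaw",round(y,2),"tilt",np.degrees(np.arccos(-M[2,2])).round(2),"w",round(s["gripper_width"]*1000,1),"F",np.round(s["wrist_force"],1),"j7",round(s["joint_pos"][6],2))
    for w in wps:
        a=np.radians(y); d=np.array(w[:3])-p
        X=np.array([np.cos(a),np.sin(a),0]);Y=np.array([np.sin(a),-np.cos(a),0])
        t=(w[3]-y+90)%180-90
        print("->",w,"shift",np.round([d@X,d@Y,-d[2]],1),"turn",round(-np.radians(t),3),"dist",np.linalg.norm(d).round(0))
        p=np.array(w[:3]);y=y+t
E
python3 -c "
from h import *
to((460,-330,200,17.8),(500,0,200,21.8),(485.1,325.9,200,21.8),(485.1,325.9,2,21.8))"
```

```text
t 0.1 now [ 190.9 -594.5  230.6] yaw 17.81 tilt 0.09 w 85.4 F [-0.5 -0.5 -0.2] j7 -0.22
-> (460, -330, 200, 17.8) shift [ 337.1 -169.5   30.6] turn 0.0 dist 379.0
-> (500, 0, 200, 21.8) shift [ 139. -302.    0.] turn -0.07 dist 332.0
-> (485.1, 325.9, 200, 21.8) shift [ 107.2 -308.1   -0. ] turn -0.0 dist 326.0
-> (485.1, 325.9, 2, 21.8) shift [  0.   0. 198.] turn -0.0 dist 198.0
```

```bash
python3 -m jog '[[0,[28,-14,2.5],0],[0,[28,-14,2.5],0],[0,[28,-14,2.5],0],[0,[28,-14,2.5],0],[0,[28,-14,2.5],0],[0,[28,-14,2.5],0],[0,[28,-14,2.5],0],[0,[28,-14,2.5],0]]' 40
python3 -m jog '[[0,[28,-14,2.5],0],[0,[28,-14,2.5],0],[0,[28,-14,2.5],0],[0,[28,-14,2.5],0],[0,[15,-32,0],0],[0,[15,-32,0],0],[0,[15,-32,0],0],[0,[15,-32,0],0]]'
python3 -c "
from h import *
to((500,0,200,21.8),(485.1,325.9,200,21.8),(485.1,325.9,2,21.8))"
```

```text
time_s: 0.77
ee_pos: [0.3709, -0.4186, 0.2109]
eef_rot: [0.988, 0.155, -0.0, -0.0]
wrist_force: [0.6, 0.6, 0.4]
gripper_width: 0.0857
time_s: 1.43
ee_pos: [0.4774, -0.1904, 0.201]
eef_rot: [0.988, 0.155, -0.0, -0.0]
wrist_force: [1.0, 0.7, -0.1]
gripper_width: 0.0851
t 1.43 now [ 477.4 -190.4  201. ] yaw 17.8 tilt 0.04 w 85.1 F [ 1.   0.7 -0.1] j7 -1.08
-> (500, 0, 200, 21.8) shift [  79.7 -174.4    1. ] turn -0.07 dist 192.0
-> (485.1, 325.9, 200, 21.8) shift [ 107.2 -308.1   -0. ] turn -0.0 dist 326.0
-> (485.1, 325.9, 2, 21.8) shift [  0.   0. 198.] turn -0.0 dist 198.0
```

```bash
python3 -m jog '[[0,[13,-29,0],0],[0,[13,-29,0],0],[0,[13,-29,0],0],[0,[13,-29,0],0],[0,[13,-29,0],0],[0,[13,-29,0],0],[0,[0,0,0],-0.035],[0,[0,0,0],-0.035]]' 
python3 -m jog '[[0,[12,-35,0],0],[0,[12,-35,0],0],[0,[12,-35,0],0],[0,[12,-35,0],0],[0,[12,-35,0],0],[0,[12,-35,0],0],[0,[12,-35,0],0],[0,[0,0,0],0]]'
python3 -c "
from h import *
to((485.1,325.9,120,21.8),(485.1,325.9,2,21.8))"
```

```text
time_s: 2.1
ee_pos: [0.4987, -0.0001, 0.2011]
eef_rot: [0.981, 0.193, -0.0, -0.0]
wrist_force: [-0.4, 0.0, 0.3]
gripper_width: 0.0857
time_s: 2.77
ee_pos: [0.4845, 0.2649, 0.2012]
eef_rot: [0.981, 0.194, 0.001, -0.003]
wrist_force: [0.2, 0.8, -0.3]
gripper_width: 0.0855
t 2.77 now [484.5 264.9 201.2] yaw 22.41 tilt 0.41 w 85.5 F [ 0.2  0.8 -0.3] j7 -1.8
-> (485.1, 325.9, 120, 21.8) shift [ 23.8 -56.2  81.2] turn 0.011 dist 102.0
-> (485.1, 325.9, 2, 21.8) shift [  0.   0. 118.] turn -0.0 dist 118.0
```

```bash
python3 -m jog '[[0,[8,-18,10],0],[0,[8,-18,10],0],[0,[8,-18,10],0],[0,[0,0,0],0.01],[0,[0,0,0],0],[0,[0,0,0],0],[0,[0,0,0],0],[0,[0,0,0],0]]' 
cat >> h.py <<'E'
def wrist():
    from cell import bot
    from scipy.spatial.transform import Rotation as R
    s=bot.observe(); d=dict(bot.snapshot("wrist")); T=np.eye(4); T[:3,:3]=R.from_quat(s["eef_rot"]).as_matrix(); T[:3,3]=s["ee_pos"]
    E=np.linalg.inv(T@d["hand_eye"]); return d,world(d,E),E
def save(n,d): cv2.imwrite(f"pics/{n}.png",d["image"][:,:,::-1])
E
python3 -c "
from h import *
to((485.1,325.9,120,21.8),(485.1,325.9,2,21.8))
d,W,E=wrist();save('w1',d)
np.savez('pics/w1.npz',z_map=d['z_map'],W=W)"
```

```text
time_s: 3.43
ee_pos: [0.4886, 0.3134, 0.1717]
eef_rot: [0.983, 0.183, 0.0, 0.0]
wrist_force: [-0.4, 0.9, 0.6]
gripper_width: 0.0855
t 3.43 now [488.6 313.4 171.7] yaw 21.13 tilt 0.06 w 85.5 F [-0.4  0.9  0.6] j7 -1.89
-> (485.1, 325.9, 120, 21.8) shift [  1.3 -12.9  51.7] turn -0.012 dist 53.0
-> (485.1, 325.9, 2, 21.8) shift [  0.   0. 118.] turn -0.0 dist 118.0
```

View pics/w1.png

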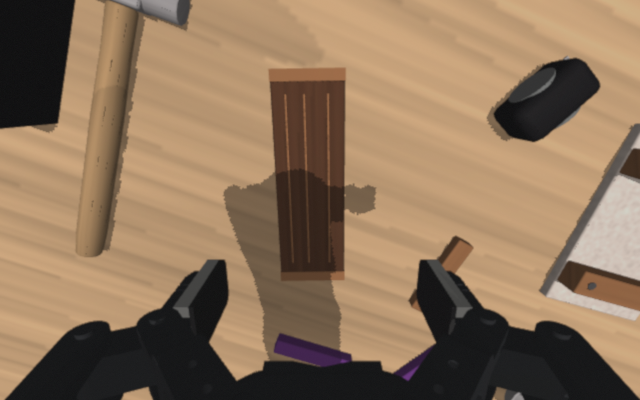

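The wrist view shows the big board, ends at about (307,75) and (312,275), between the open fingers. I check this against the top camera.

```bash
python3 -c "
from h import *
f=np.load('pics/w1.npz');print(rect(f['W'],f['z_map'],(312,175),.012,.035,120))
print(f['W'][350,200:201],f['W'][300,20])"
python3 -m jog '[[0,[0,-4,12],0],[0,[0,-4,12],0],[0,[1,-4,12],-0.01],[0,[0,0,12],0],[0,[0,0,0],0],[0,[0,0,0],0],[0,[0,0,0],0],[0,[0,0,0],0]]' 
```

```text
(array([483.5, 324.4]), array([201.2,  64.3]), 22.0, 'z', array([21.1, 22.3, 23.5]), np.int64(14718), 'mean', array([492.9, 328. ]))
[[0.49074138 0.34832543 0.24793658]] [2.36355302e-01 5.78825916e-01 1.31670474e-04]
time_s: 4.15
ee_pos: [0.4849, 0.3268, 0.1238]
eef_rot: [0.982, 0.189, 0.001, -0.0]
wrist_force: [-0.0, -0.1, -0.6]
gripper_width: 0.0854
```

```bash
python3 -m jog '[[0,[-1,1,20],0],[0,[-1,1,20],0],[0,[0,0,20],0],[0,[0,0,20],0],[0,[0,0,12],0],[0,[0,0,0],0],[0,[0,0,0],0],[0,[0,0,0],0]]'
python3 -c "
from h import *
to((483.5,324.4,2,22.0))"
```

```text
time_s: 4.82
ee_pos: [0.4841, 0.3245, 0.0323]
eef_rot: [0.982, 0.189, 0.001, -0.0]
wrist_force: [0.3, -0.4, -0.1]
gripper_width: 0.0852
t 4.82 now [484.1 324.5  32.3] yaw 21.81 tilt 0.11 w 85.2 F [ 0.3 -0.4 -0.1] j7 -1.91
-> (483.5, 324.4, 2, 22.0) shift [-0.6 -0.1 30.3] turn -0.003 dist 30.0
```

```bash
python3 -m jog '[[0,[0,0,10],0],[0,[0,0,10],0],[0,[0,0,10],0],[0.1,[0,0,0],0],[0.4,[0,0,0],0],[0.6,[0,0,0],0],[0.6,[0,0,0],0],[0.6,[0,0,0],0]]' 50
python3 -m jog '[[0.6,[0,0,0],0],[0.6,[0,0,0],0],[0.6,[0,0,0],0],[0.6,[0,0,0],0],[0.6,[0,0,-5],0],[0.6,[0,0,-10],0],[0.6,[0,0,-10],0],[0.6,[0,0,-10],0]]' 50
python3 -c "
from h import *
to((554,-2,120,4.7))"
```

```text
time_s: 5.48
ee_pos: [0.4834, 0.3241, 0.0014]
eef_rot: [0.982, 0.189, 0.0, -0.0]
wrist_force: [-0.3, 0.1, -1.6]
gripper_width: 0.0628
time_s: 6.15
ee_pos: [0.4836, 0.3241, 0.0376]
eef_rot: [0.982, 0.189, 0.0, -0.0]
wrist_force: [-0.4, 0.5, -1.3]
gripper_width: 0.0628
t 6.15 now [483.6 324.1  37.6] yaw 21.81 tilt 0.04 w 62.8 F [-0.4  0.5 -1.3] j7 -1.91
-> (554, -2, 120, 4.7) shift [-55.8 329.  -82.4] turn 0.299 dist 344.0
```

```bash
python3 -m jog '[[0.6,[0,0,-25],0],[0.6,[0,0,-25],0],[0.6,[0,0,-25],0],[0.6,[-6,35,0],0],[0.6,[-6,35,0],0],[0.6,[-6,35,0],0],[0.6,[-6,35,0],0],[0.6,[-6,35,0],0]]'
python3 -c "
from h import *
to((553.3,-2.8,115,4.7))"
```

```text
time_s: 6.82
ee_pos: [0.521, 0.1488, 0.1126]
eef_rot: [0.982, 0.189, 0.001, 0.0]
wrist_force: [1.2, -0.3, -1.5]
gripper_width: 0.0629
t 6.82 now [521.  148.8 112.6] yaw 21.84 tilt 0.09 w 62.9 F [ 1.2 -0.3 -1.5] j7 -1.67
-> (553.3, -2.8, 115, 4.7) shift [-26.4 152.8  -2.4] turn 0.299 dist 155.0
```

```bash
python3 -c "
from h import *
d,W,E=wrist();save('w2',d);np.savez('pics/w2.npz',z_map=d['z_map'],W=W)
to()"
```

```text
t 6.87 now [522.8 137.4 112.5] yaw 21.14 tilt 0.52 w 62.8 F [ 0.9 -7.7 -1.2] j7 -1.66
```

View pics/w2.png

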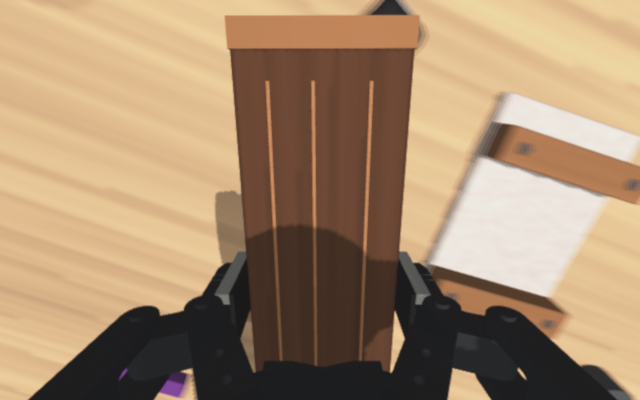

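```bash
python3 -m jog '[[0.6,[-5,26,0],0],[0.6,[-5,26,0],0],[0.6,[-5,26,0],0],[0.6,[-5,26,0],0],[0.6,[-4,26,0],0],[0.6,[-3,24,0],0],[0.6,[0,0,0],0.1],[0.6,[0,0,0],0.1]]'
python3 -m jog '[[0.6,[0,0,0],0.1],[0.6,[0,0,10],0],[0.6,[0,0,10],0],[0.6,[0,0,0],0],[0.6,[0,0,0],0],[0.6,[0,0,0],0],[0.6,[0,0,0],0],[0.6,[0,0,0],0]]'
python3 -c "
from h import *
to((553.3,-2.8,115,4.7))
d=bot=__import__('cell').bot.snapshot('top');save('t2',d);W=world(d);print(rect(W,d['z_map'],(322,180),.085,.15,90)); np.savez('pics/t2.npz',**d)
d,W,E=wrist();save('w3',d)
to()"
```

```text
time_s: 7.53
ee_pos: [0.5533, -0.0055, 0.1124]
eef_rot: [0.996, 0.086, 0.001, 0.001]
wrist_force: [-0.3, 0.8, -1.0]
gripper_width: 0.0631
time_s: 8.2
ee_pos: [0.5529, -0.0026, 0.0915]
eef_rot: [0.999, 0.041, 0.0, 0.0]
wrist_force: [0.7, 0.0, -1.4]
gripper_width: 0.0628
t 8.2 now [552.9  -2.6  91.5] yaw 4.65 tilt 0.03 w 62.8 F [ 0.7  0.  -1.4] j7 -1.63
-> (553.3, -2.8, 115, 4.7) shift [  0.4   0.3 -23.5] turn -0.001 dist 24.0
None
t 8.3 now [552.8  -2.6  91.5] yaw 4.64 tilt 0.03 w 62.8 F [-1.  -0.2 -1.2] j7 -1.63
```

View pics/t2.png

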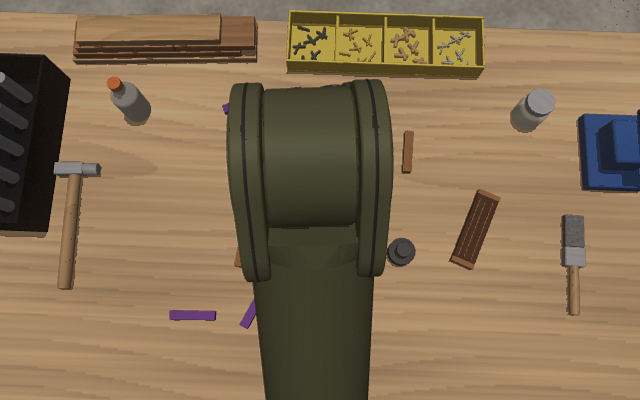

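View pics/w3.png

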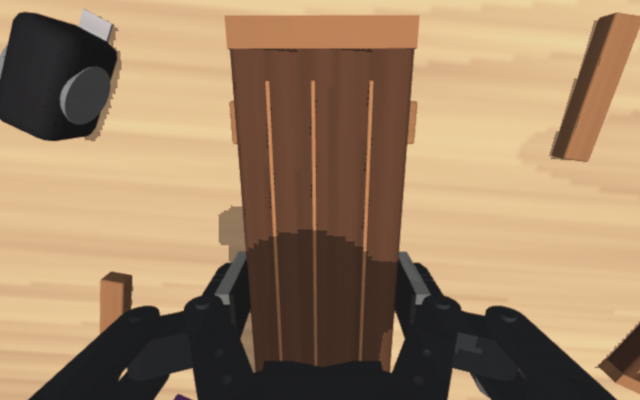

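The arm blocks the top view. In the wrist view the far bearer shows on both sides of the board, at (233,122) and (413,122), so I measure it there.

```bash
python3 - <<'E'
from h import *
d,W,E=wrist(); np.savez('pics/w3.npz',z_map=d['z_map'],W=W)
z=d['z_map']
a=np.radians(4.7);X=np.array([np.cos(a),np.sin(a)]);Y=np.array([-np.sin(a),np.cos(a)])
P=(W[...,:2]*1000-[553.3,-2.8]); px=P@X;py=P@Y
m=(z>0)&(W[...,2]>.030)&(W[...,2]<.043)&(px>30)&(px<90)&(abs(py)<65)
for s in(1,-1):
    q=m&(py*s>0); print(s,q.sum(),"x",np.percentile(px[q],[1,50,99]).round(1),"y",np.percentile(py[q],[1,99]).round(1),"z",np.median(W[q][:,2]))
b=(z>0)&(W[...,2]>.095)&(W[...,2]<.130)&(abs(py)<50)&(px>20)
print("board",b.sum(),"x max",np.percentile(px[b],[99,99.9]).round(1),"y",np.percentile(py[b],[.5,99.5]).round(1),"z",np.median(W[b][:,2]))
print(rect(W,z,(320,100),.095,.13,150))
E
```

```text
1 203 x [48.9 61.2 72.9] y [51.7 54.9] z 0.03712349908068059
-1 297 x [48.5 61.  72.8] y [-54.7 -50.5] z 0.03721041553623786
board 38652 x max [100.  100.6] y [-30.8  32.2] z 0.11303202687932232
(array([579.4,   0. ]), array([149.6,  90.5]), 4.9, 'z', array([111.9, 113. , 114.4]), np.int64(59496), 'mean', array([592.4,   1.1]))
```

```bash
python3 -m jog '[[0.6,[0.6,0.5,12],0],[0.6,[0,0,12],0],[0.6,[0,0,12],0],[0.6,[0,0,10],0],[0.6,[0,0,4],0],[0.6,[0,0,0],0],[0.6,[0,0,0],0],[0.6,[0,0,0],0]]'
python3 -m jog '[[0.6,[0,0,1],0],[0.6,[0,0,1],0],[0.6,[0,0,0.5],0],[0.6,[0,0,0.5],0],[0.6,[0,0,0],0],[0.6,[0,0,0],0],[0.6,[0,0,0],0],[0.6,[0,0,0],0]]'
```

```text
time_s: 9.02
ee_pos: [0.5537, -0.003, 0.0415]
eef_rot: [0.999, 0.04, 0.0, 0.0]
wrist_force: [0.4, -0.3, -1.3]
gripper_width: 0.0626
time_s: 9.68
ee_pos: [0.5534, -0.003, 0.0383]
eef_rot: [0.999, 0.04, 0.0, 0.0]
wrist_force: [0.2, 0.3, -1.1]
gripper_width: 0.063
```

```bash
python3 -m jog '[[0.6,[0,0,0.5],0],[0.6,[0,0,0],0],[0.2,[0,0,0],0],[0,[0,0,0],0],[0,[0,0,0],0],[0,[0,0,0],0],[0,[0,0,0],0],[0,[0,0,0],0]]'
python3 -m jog '[[0,[0,0,-10],0],[0,[0,0,-20],0],[0,[0,0,-30],0],[0,[0,0,-30],0],[0,[0,0,-30],0],[0,[0,0,0],0],[0,[0,0,0],0],[0,[0,0,0],0]]'
cat >> h.py <<'E'
def frame(W,z,o,yaw,lo,hi,xr=(-130,130),yr=(-70,70)):
    a=np.radians(yaw);X=np.array([np.cos(a),np.sin(a)]);Y=np.array([-np.sin(a),np.cos(a)])
    P=(W[...,:2]*1000-o); px=P@X;py=P@Y
    m=(z>0)&(W[...,2]*1000>lo)&(W[...,2]*1000<hi)&(px>xr[0])&(px<xr[1])&(py>yr[0])&(py<yr[1])
    p=np.stack([px[m],py[m]],1).astype(np.float32); r=cv2.minAreaRect(p)
    print("n",m.sum(),"x",np.percentile(px[m],[.5,99.5]).round(1),"y",np.percentile(py[m],[.5,99.5]).round(1),"z",(np.median(W[m][:,2])*1000).round(1),"rect",np.round(r[0],1),np.round(r[1],1),round(r[2],1))
E
python3 -c "
from h import *
d,W,E=wrist();save('w4',d);z=d['z_map'];o=[553.8,-2.8]
frame(W,z,o,4.7,50,67);frame(W,z,o,4.7,31,43,(30,90))
to((435.6,160.1,100,-7),(435.6,160.1,2,-7))"
```

```text
time_s: 10.35
ee_pos: [0.5534, -0.003, 0.0378]
eef_rot: [0.999, 0.04, 0.0, 0.0]
wrist_force: [0.8, -0.4, 0.8]
gripper_width: 0.0854
time_s: 11.02
ee_pos: [0.5529, -0.003, 0.158]
eef_rot: [0.999, 0.04, -0.0, 0.0]
wrist_force: [0.5, 0.9, -0.2]
gripper_width: 0.0852
n 20890 x [-98.4 100.2] y [-31.5  31.6] z 59.3 rect [0.3 0. ] [201.2  64.7] 0.1
n 1675 x [48.2 72.8] y [-54.5  54.5] z 37.3 rect [60.5 -0.1] [110.   24.5] 89.9
t 11.07 now [552.5  -3.1 157.3] yaw 4.63 tilt 0.09 w 85.7 F [ 0.6  0.1 -0.6] j7 -1.62
-> (435.6, 160.1, 100, -7) shift [-103.3 -172.1   57.3] turn 0.203 dist 209.0
-> (435.6, 160.1, 2, -7) shift [ 0.  0. 98.] turn -0.0 dist 98.0
```

View pics/w4.png

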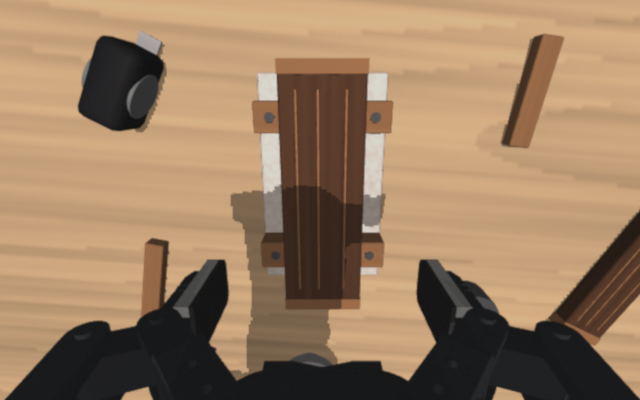

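```bash
python3 -m jog '[[0.4,[-17,-29,0],0],[0.4,[-17,-29,0],0],[0.4,[-17,-29,0],0],[0.4,[-17,-29,5],0],[0.4,[-17,-28,10],0],[0.4,[-17,-28,10],0],[0.4,[0,0,0],0.1],[0.4,[0,0,0],0.1]]'
python3 -m jog '[[0.4,[0,0,0],0],[0.4,[0,0,0],0],[0.4,[0,0,0],0],[0.4,[0,0,0],0],[0.4,[0,0,0],0],[0.4,[0,0,0],0],[0.4,[0,0,0],0],[0.4,[0,0,0],0]]'
python3 -c "
from h import *
to((435.6,160.1,100,-7))
d,W,E=wrist();save('w5',d);np.savez('pics/w5.npz',z_map=d['z_map'],W=W)"
```

```text
time_s: 11.73
ee_pos: [0.4349, 0.162, 0.1312]
eef_rot: [0.998, -0.059, -0.002, 0.001]
wrist_force: [0.8, -0.6, -0.5]
gripper_width: 0.0515
time_s: 12.4
ee_pos: [0.4379, 0.1601, 0.1328]
eef_rot: [0.998, -0.06, 0.0, -0.0]
wrist_force: [0.1, -0.2, -0.1]
gripper_width: 0.0511
t 12.4 now [437.9 160.1 132.8] yaw -6.83 tilt 0.01 w 51.1 F [ 0.1 -0.2 -0.1] j7 -2.05
-> (435.6, 160.1, 100, -7) shift [-2.2  0.2 32.8] turn 0.003 dist 33.0
```

View pics/w5.png

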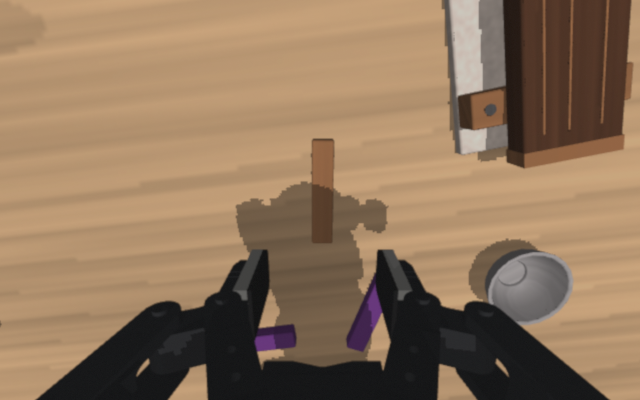

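```bash
python3 -c "
from h import *
f=np.load('pics/w5.npz');r=rect(f['W'],f['z_map'],(322,180),.008,.025,60);print(r)
to((*r[0],2,r[2]))"
```

```text
(array([436.8, 159.9]), array([89.7, 17.8]), -7.3, 'z', array([13. , 14.2, 15.3]), np.int64(2244), 'mean', array([439.2, 159.8]))
t 12.45 now [437.8 160.1 132.8] yaw -6.83 tilt 0.01 w 51.4 F [-0.1 -0.1  0.2] j7 -2.05
-> (np.float64(436.8), np.float64(159.9), 2, -7.3) shift [ -1.    0.3 130.8] turn 0.008 dist 131.0
```

```bash
python3 -m jog '[[0.4,[-1,0.3,20],0.008],[0.4,[0,0,25],0],[0.4,[0,0,25],0],[0.4,[0,0,25],0],[0.4,[0,0,20],0],[0.4,[0,0,12],0],[0.4,[0,0,3],0],[0.4,[0,0,0],0]]' 40
python3 -m jog '[[0.5,[0,0,0],0],[0.6,[0,0,0],0],[0.7,[0,0,0],0],[0.8,[0,0,0],0],[1,[0,0,0],0],[1,[0,0,0],0],[1,[0,0,0],0],[1,[0,0,0],0]]' 
python3 -m jog '[[1,[0,0,-5],0],[1,[0,0,-20],0],[1,[0,0,-30],0],[1,[0,0,-30],0],[1,[0,0,-30],0],[1,[0,0,-25],0],[1,[0,0,0],0],[1,[0,0,0],0]]' 
python3 -c "
from h import *
to((554.1-59.8,-2.8-4.9,142,-7.3))
d,W,E=wrist();save('w6',d)"
```

```text
time_s: 13.12
ee_pos: [0.4391, 0.1608, 0.0041]
eef_rot: [0.998, -0.064, -0.002, 0.001]
wrist_force: [-0.4, -0.5, 0.2]
gripper_width: 0.0512
time_s: 13.78
ee_pos: [0.4392, 0.1609, 0.0054]
eef_rot: [0.998, -0.064, -0.001, 0.0]
wrist_force: [-0.5, 0.4, 6.4]
gripper_width: 0.0168
time_s: 14.45
ee_pos: [0.4399, 0.1613, 0.1459]
eef_rot: [0.998, -0.064, -0.0, -0.0]
wrist_force: [0.3, 0.5, -0.4]
gripper_width: 0.0166
t 14.45 now [439.9 161.3 145.9] yaw -7.29 tilt 0.02 w 16.6 F [ 0.3  0.5 -0.4] j7 -2.04
-> (494.3, -7.7, 142, -7.3) shift [ 75.4 160.7   3.9] turn 0.0 dist 178.0
```

View pics/w6.png

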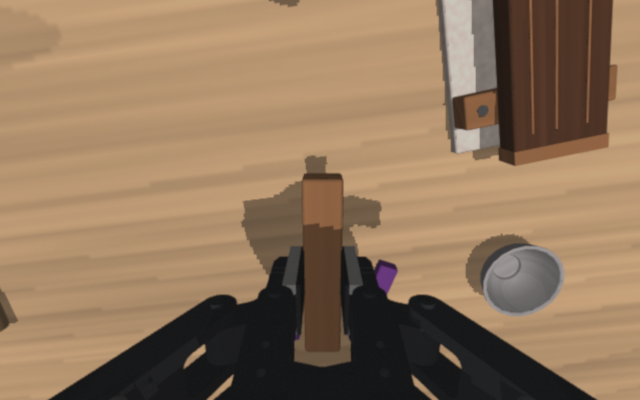

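```bash
python3 -c "
from h import *
from cell import bot
d,W,E=wrist();p=np.array(bot.observe()['ee_pos'])*1000
frame(W,d['z_map'],p[:2],-7.3,p[2]-4,p[2]+16,(15,70),(-20,20))
print(p)"
```

```text
n 2695 x [15.1 42.9] y [-8.6  9.1] z 153.5 rect [29.1  0.2] [28.1 18. ] 0.0
[438.58045226 160.74999852 143.99771378]
```

```bash
python3 -c "
from h import *
to((494.1,-5.7,120,-7.3),(494.1,-5.7,120,94.7-180))"
python3 -m jog '[[1,[13,28,4],0],[1,[13,28,4],0],[1,[13,28,4],0],[1,[13,28,4],0],[1,[12,24,4],0],[1,[12,24,4],0],[1,[0,0,0],-0.12],[1,[0,0,0],-0.12]]' 
python3 -m jog '[[1,[0,0,0],-0.12],[1,[0,0,0],-0.12],[1,[0,0,0],-0.12],[1,[0,0,0],-0.12],[1,[0,0,0],-0.12],[1,[0,0,0],-0.12],[1,[0,0,0],-0.12],[1,[0,0,0],-0.12]]' 
python3 -m jog '[[1,[0,0,0],-0.12],[1,[0,0,0],-0.12],[1,[0,0,0],-0.12],[1,[0,0,0],-0.12],[1,[0,0,0],-0.1],[1,[0,0,0],0],[1,[0,0,0],0],[1,[0,0,0],0]]' 
python3 -c "
from h import *
to((494.1,-5.7,120,94.7),(494.1,-5.7,64.5,94.7))
d,W,E=wrist();save('w7',d)"
```

```text
t 14.55 now [438.6 160.7 144. ] yaw -7.28 tilt 0.28 w 16.8 F [-0.6 -0.3  0.1] j7 -2.04
-> (494.1, -5.7, 120, -7.3) shift [ 76.2 158.1  24. ] turn 0.0 dist 177.0
-> (494.1, -5.7, 120, -85.3) shift [ 0.  0. -0.] turn 1.361 dist 0.0
time_s: 15.22
ee_pos: [0.4934, -0.01, 0.1186]
eef_rot: [0.998, 0.057, -0.004, 0.001]
wrist_force: [-0.7, 0.5, -0.2]
gripper_width: 0.0166
time_s: 15.88
ee_pos: [0.493, -0.0074, 0.1189]
eef_rot: [0.858, 0.514, -0.003, -0.001]
wrist_force: [-0.3, -0.7, -0.3]
gripper_width: 0.0166
time_s: 16.55
ee_pos: [0.4936, -0.0075, 0.1196]
eef_rot: [0.678, 0.735, -0.002, -0.002]
wrist_force: [0.4, 0.2, 0.5]
gripper_width: 0.0169
t 16.55 now [493.6  -7.5 119.6] yaw 94.55 tilt 0.32 w 16.9 F [0.4 0.2 0.5] j7 -0.65
-> (494.1, -5.7, 120, 94.7) shift [ 1.7  0.6 -0.4] turn -0.003 dist 2.0
-> (494.1, -5.7, 64.5, 94.7) shift [ 0.   0.  55.5] turn -0.0 dist 56.0
```

View pics/w7.png

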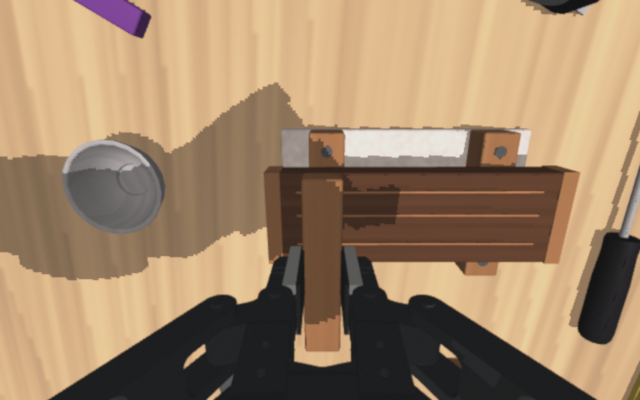

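```bash
python3 -m jog '[[1,[1.7,0.6,15],0],[1,[0,0,15],0],[1,[0,0,12],0],[1,[0,0,6],0],[1,[0,0,4],0],[1,[0,0,0],0],[1,[0,0,0],0],[1,[0,0,0],0]]' 
python3 -c "
from h import *
from cell import bot
to((494.1,-5.7,64,94.7))
d,W,E=wrist();p=np.array(bot.observe()['ee_pos'])*1000
frame(W,d['z_map'],[494.3,-7.7],94.7,p[2]+2,p[2]+16,(15,70),(-20,20))
frame(W,d['z_map'],[494.3,-7.7],94.7,30,43,(33,70),(-20,20))
frame(W,d['z_map'],[494.3,-7.7],94.7,55,62,(-40,70),(-160,-20))
"
```

```text
time_s: 17.27
ee_pos: [0.4948, -0.0057, 0.0689]
eef_rot: [0.678, 0.735, -0.001, -0.001]
wrist_force: [0.2, 0.3, -0.8]
gripper_width: 0.0167
t 17.27 now [494.8  -5.7  68.9] yaw 94.68 tilt 0.17 w 16.7 F [ 0.2  0.3 -0.8] j7 -0.74
-> (494.1, -5.7, 64, 94.7) shift [ 0.1 -0.7  4.9] turn -0.0 dist 5.0
n 2923 x [15.2 46.9] y [-7.8 10. ] z 77.7 rect [31.   1.2] [32.1 18. ] 0.0
n 1435 x [34.  55.8] y [-12.5  12.3] z 37.2 rect [44.5 -2. ] [28.9 22.7] 89.7
n 28828 x [-30.4  32.7] y [-159.   -21.2] z 59.3 rect [  0.3 -90. ] [140.1  65.9] 89.8
```

```bash
python3 -m jog '[[1,[-1,1.2,1],0],[1,[0,0,1],0],[1,[0,0,1],0],[1,[0,0,0.6],0],[1,[0,0,0.6],0],[1,[0,0,0],0],[1,[0,0,0],0],[1,[0,0,0],0]]' 
python3 -c "
from h import *
from cell import bot
to((494.1,-5.7,64,94.7))
d,W,E=wrist();p=np.array(bot.observe()['ee_pos'])*1000
frame(W,d['z_map'],[494.3,-7.7],94.7,p[2]+2,p[2]+16,(15,70),(-20,20))
"
```

```text
time_s: 17.98
ee_pos: [0.4957, -0.0068, 0.0644]
eef_rot: [0.678, 0.736, -0.002, -0.001]
wrist_force: [-0.5, 0.0, 4.9]
gripper_width: 0.0167
t 17.98 now [495.7  -6.8  64.4] yaw 94.7 tilt 0.22 w 16.7 F [-0.5  0.   4.9] j7 -0.74
-> (494.1, -5.7, 64, 94.7) shift [ 1.2 -1.5  0.4] turn 0.0 dist 2.0
n 2834 x [15.1 45.8] y [-8.5  9.2] z 73.3 rect [30.5  0.4] [18. 31.] 89.8
```

```bash
python3 -m jog '[[0.75,[0,0,-0.5],0],[0.6,[0,0,0],0],[0.5,[0,0,0],0],[0.4,[0,0,0],0],[0.4,[0,0,-15],0],[0.4,[0,0,-25],0],[0.4,[0,0,-30],0],[0.4,[0,0,-20],0]]' 
python3 -c "
from h import *
from cell import bot
to((644.9,-174,150,94.7),(644.9,-174,150,-3.1))
d,W,E=wrist();save('w8',d)
o=[554.1,-2.8];z=d['z_map']
frame(W,z,o,4.7,68,78)
frame(W,z,o,4.7,55,62)
frame(W,z,o,4.7,32,41)
"
```

```text
time_s: 18.7
ee_pos: [0.4963, -0.0064, 0.1564]
eef_rot: [0.677, 0.736, -0.001, -0.001]
wrist_force: [0.4, -0.3, -0.6]
gripper_width: 0.0513
t 18.7 now [496.3  -6.4 156.4] yaw 94.71 tilt 0.17 w 51.3 F [ 0.4 -0.3 -0.6] j7 -0.6
-> (644.9, -174, 150, 94.7) shift [-179.3  134.3    6.4] turn 0.0 dist 224.0
-> (644.9, -174, 150, -3.1) shift [ 0.  0. -0.] turn -1.435 dist 0.0
n 2845 x [-69.3 -51.5] y [-43.2  45.7] z 73.3 rect [-60.4   1.1] [18.  89.8] 0.0
n 18580 x [-99.4  99.5] y [-30.4  32.6] z 59.3 rect [0.4 6.7] [ 77.1 201.4] 90.0
n 2107 x [-72.3  80.8] y [-53.7  55.7] z 37.2 rect [0.9 0.9] [109.8 199.8] 89.6
```

View pics/w8.png

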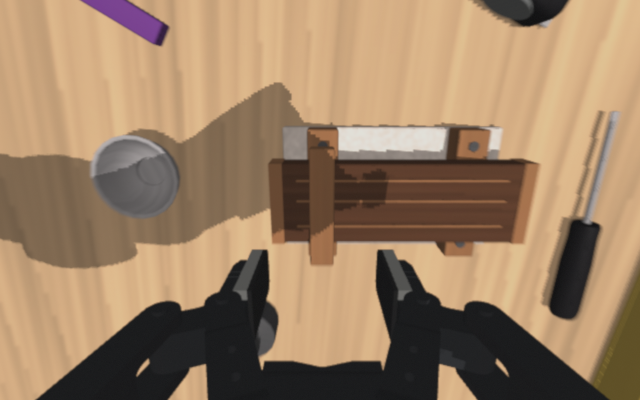

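```bash
python3 -m jog '[[0.4,[-26,19,2],0],[0.4,[-26,19,2],0],[0.4,[-26,19,2],0],[0.4,[-26,19,0],0],[0.4,[-25,19,0],0],[0.4,[-25,19,0],0],[0.4,[-25,20,0],0],[0.4,[0,0,0],-0.12]]' 
python3 -m jog '[[0.4,[0,0,0],-0.12],[0.4,[0,0,0],-0.12],[0.4,[0,0,0],-0.12],[0.4,[0,0,0],-0.12],[0.4,[0,0,0],-0.12],[0.4,[0,0,0],-0.12],[0.4,[0,0,0],-0.12],[0.4,[0,0,0],-0.12]]' 
python3 -m jog '[[0.4,[0,0,0],-0.12],[0.4,[0,0,0],-0.12],[0.4,[0,0,0],-0.115],[0.4,[0,0,0],0],[0.4,[0,0,0],0],[0.4,[0,0,0],0],[0.4,[0,0,0],0],[0.4,[0,0,0],0]]' 
python3 -c "
from h import *
to((644.9,-174,150,-3.1))
d,W,E=wrist();save('w9',d);np.savez('pics/w9.npz',z_map=d['z_map'],W=W)"
```

```text
time_s: 19.42
ee_pos: [0.6474, -0.1816, 0.1475]
eef_rot: [0.635, 0.772, -0.003, 0.002]
wrist_force: [0.1, -1.6, -0.3]
gripper_width: 0.051
time_s: 20.08
ee_pos: [0.6439, -0.1742, 0.1476]
eef_rot: [0.2, 0.98, -0.001, -0.002]
wrist_force: [0.6, -0.8, 0.3]
gripper_width: 0.0513
time_s: 20.75
ee_pos: [0.6443, -0.174, 0.1484]
eef_rot: [0.027, 1.0, -0.001, -0.002]
wrist_force: [0.2, 0.6, 0.2]
gripper_width: 0.0514
t 20.75 now [ 644.3 -174.   148.4] yaw 176.85 tilt 0.23 w 51.4 F [0.2 0.6 0.2] j7 1.05
-> (644.9, -174, 150, -3.1) shift [-0.6  0.  -1.6] turn -0.001 dist 2.0
```

View pics/w9.png

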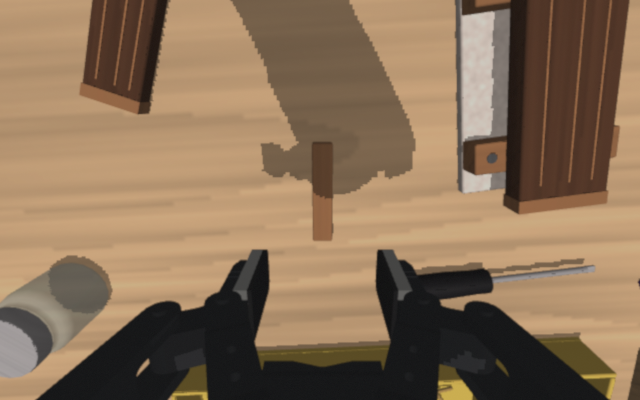

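```bash
python3 -c "
from h import *
f=np.load('pics/w9.npz');r=rect(f['W'],f['z_map'],(322,180),.008,.025,60);print(r)
to((*r[0],5,r[2]))"
```

```text
(array([ 645.6, -174. ]), array([89.9, 17.7]), -2.9, 'z', array([12.9, 14.2, 15.2]), np.int64(1988), 'mean', array([ 643.4, -173.8]))
t 20.8 now [ 644.3 -174.   148.5] yaw 176.86 tilt 0.23 w 51.3 F [-0.6 -0.6 -1.3] j7 1.05
-> (np.float64(645.6), np.float64(-174.0), 5, -2.9) shift [-1.300e+00  1.000e-01  1.435e+02] turn -0.004 dist 143.0
```

```bash
python3 -m jog '[[0.4,[-1.3,0,20],-0.004],[0.4,[0,0,25],0],[0.4,[0,0,25],0],[0.4,[0,0,25],0],[0.4,[0,0,25],0],[0.4,[0,0,15],0],[0.4,[0,0,7],0],[0.4,[0,0,0],0]]' 40
python3 -m jog '[[0.5,[0,0,0],0],[0.6,[0,0,0],0],[0.7,[0,0,0],0],[0.8,[0,0,0],0],[1,[0,0,0],0],[1,[0,0,0],0],[1,[0,0,0],0],[1,[0,0,0],0]]' 
python3 -m jog '[[1,[0,0,-5],0],[1,[0,0,-20],0],[1,[0,0,-30],0],[1,[0,0,-30],0],[1,[0,0,-30],0],[1,[0,0,-10],0],[1,[0,0,0],0],[1,[0,0,0],0]]' 
python3 -c "
from h import *
from cell import bot
d,W,E=wrist();s=bot.observe();p=np.array(s['ee_pos'])*1000
frame(W,d['z_map'],p[:2],177.1,p[2]-4,p[2]+16,(15,70),(-20,20))
to((554.1+59.8,-2.8+4.9,120,177.1),(554.1+59.8,-2.8+4.9,120,94.7))"
```

```text
time_s: 21.47
ee_pos: [0.6441, -0.1742, 0.005]
eef_rot: [0.025, 1.0, -0.001, -0.003]
wrist_force: [-0.2, 0.2, 0.7]
gripper_width: 0.0512
time_s: 22.13
ee_pos: [0.646, -0.1744, 0.008]
eef_rot: [0.025, 1.0, -0.001, -0.001]
wrist_force: [-0.4, -0.9, 7.2]
gripper_width: 0.0164
time_s: 22.8
ee_pos: [0.6452, -0.1745, 0.1313]
eef_rot: [0.025, 1.0, -0.001, -0.002]
wrist_force: [-0.8, 0.1, -0.7]
gripper_width: 0.0165
n 2700 x [15.2 44.4] y [-9.6  8.2] z 137.5 rect [29.8 -0.6] [18.1 29.6] 90.0
t 22.85 now [ 644.4 -174.6  130. ] yaw 177.15 tilt 0.37 w 16.4 F [0.5 1.2 0.3] j7 1.05
-> (613.9, 2.1000000000000005, 120, 177.1) shift [ 39.3 174.9  10. ] turn 0.001 dist 180.0
-> (613.9, 2.1000000000000005, 120, 94.7) shift [ 0.  0. -0.] turn 1.438 dist 0.0
```

```bash
python3 -m jog '[[1,[7,29,-2],0],[1,[7,29,0],0],[1,[7,29,0],0],[1,[6,29,0],0],[1,[6,29,0],0],[1,[6,29,0],0],[1,[0,0,0],0.12],[1,[0,0,0],0.12]]' 
python3 -m jog '[[1,[0,0,0],0.12],[1,[0,0,0],0.12],[1,[0,0,0],0.12],[1,[0,0,0],0.12],[1,[0,0,0],0.12],[1,[0,0,0],0.12],[1,[0,0,0],0.12],[1,[0,0,0],0.12]]' 
python3 -m jog '[[1,[0,0,0],0.12],[1,[0,0,0],0.12],[1,[0,0,10],0],[1,[0,0,10],0],[1,[0,0,10],0],[1,[0,0,0],0],[1,[0,0,0],0],[1,[0,0,0],0]]' 
cat >> h.py <<'E'
def chk(name=None,lo2=9,yawf=94.7):
    from cell import bot
    d,W,E=wrist();p=np.array(bot.observe()['ee_pos'])*1000;z=d['z_map'];o=[554.1,-2.8]
    if name: save(name,d)
    print("held");frame(W,z,o,4.7,max(p[2]-4,65),p[2]+16,(40,80),(-70,70))
    print("board");frame(W,z,o,4.7,57,61.5,(-130,40))
    print("bearer");frame(W,z,o,4.7,33,41,(45,77),(-70,70))
E
python3 -c "
from h import *
to((613.9,2.1,66,94.7));chk('w10')"
```

```text
time_s: 23.52
ee_pos: [0.6134, 0.0044, 0.1313]
eef_rot: [0.145, 0.989, -0.001, -0.004]
wrist_force: [-0.4, -1.4, -0.2]
gripper_width: 0.0165
time_s: 24.18
ee_pos: [0.6138, 0.001, 0.131]
eef_rot: [0.587, 0.809, -0.003, -0.002]
wrist_force: [-0.9, -0.2, -1.1]
gripper_width: 0.0167
time_s: 24.85
ee_pos: [0.615, 0.0016, 0.1028]
eef_rot: [0.678, 0.735, -0.002, -0.001]
wrist_force: [-0.2, -0.8, 1.3]
gripper_width: 0.0162
t 24.85 now [615.    1.6 102.8] yaw 94.69 tilt 0.25 w 16.2 F [-0.2 -0.8  1.3] j7 -0.53
-> (613.9, 2.1, 66, 94.7) shift [ 0.6 -1.  36.8] turn -0.0 dist 37.0
held
n 7124 x [41.5 78.5] y [-45.6  43. ] z 109.2 rect [58.  -1.4] [90.6 39. ] 76.7
board
n 17523 x [-99.8  39.3] y [-30.7  32.8] z 59.4 rect [-30.7   1.2] [ 89.4 141.4] 89.9
bearer
n 1472 x [47.7 72.4] y [32.5 55.6] z 37.3 rect [61. 44.] [31.6 23.4] 0.2
```

View pics/w10.png

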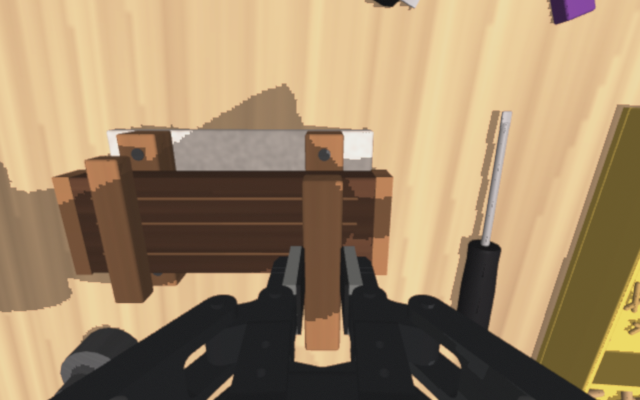

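```bash
python3 -m jog '[[1,[1.5,-0.8,8],0],[1,[0,0,8],0],[1,[0,0,8],0],[1,[0,0,5],0],[1,[0,0,3],0],[1,[0,0,0],0],[1,[0,0,0],0],[1,[0,0,0],0]]' 
sed -i 's/(40,80),(-70,70))$/(40,80),(15,70))/' h.py
python3 -c "
from h import *
to((613.9,2.1,66,94.7));chk('w11')"
```

```text
time_s: 25.57
ee_pos: [0.6143, 0.0031, 0.0715]
eef_rot: [0.678, 0.735, -0.002, -0.001]
wrist_force: [0.6, 1.4, -0.6]
gripper_width: 0.0164
t 25.57 now [614.3   3.1  71.5] yaw 94.64 tilt 0.2 w 16.4 F [ 0.6  1.4 -0.6] j7 -0.56
-> (613.9, 2.1, 66, 94.7) shift [-0.9 -0.5  5.5] turn -0.001 dist 6.0
held
n 2683 x [49.8 67.5] y [15.2 44.5] z 77.6 rect [58.7 29.8] [29.7 18. ] 89.7
board
n 22208 x [-99.9  39.1] y [-30.3  32.8] z 59.4 rect [-30.6   1.3] [ 87.9 141.3] 89.4
bearer
n 1540 x [47.7 72.5] y [-48.   55.5] z 37.3 rect [58.7  1.7] [109.3  31.4] 86.0
```

```bash
python3 -m jog '[[1,[1.3,1.4,1],0],[1,[0,0,1],0],[1,[0,0,1],0],[1,[0,0,0.5],0],[1,[0,0,0.5],0],[1,[0,0,0],0],[1,[0,0,0],0],[1,[0,0,0],0]]' 
python3 -c "
from h import *
to((613.9,2.1,66,94.7));chk('w12')"
```

```text
time_s: 26.28
ee_pos: [0.6153, 0.0043, 0.0672]
eef_rot: [0.678, 0.735, -0.002, -0.001]
wrist_force: [-0.2, -0.3, -0.8]
gripper_width: 0.0168
t 26.28 now [615.3   4.3  67.2] yaw 94.64 tilt 0.23 w 16.8 F [-0.2 -0.3 -0.8] j7 -0.56
-> (613.9, 2.1, 66, 94.7) shift [-2.1 -1.6  1.2] turn -0.001 dist 3.0
held
n 2742 x [50.9 68.6] y [15.2 45.7] z 73.4 rect [59.7 30.6] [31.1 18. ] 89.8
board
n 22488 x [-99.8  38.9] y [-30.1  32.8] z 59.4 rect [-32.5  -1.4] [ 87.5 141.6] 82.1
bearer
n 1459 x [47.7 72.6] y [-51.3  55.6] z 37.2 rect [60.4  1.2] [109.2  30.7] 89.3
```

Well centred and about to touch, so I release.

```bash
python3 -m jog '[[0.75,[0,0,0],0],[0.6,[0,0,0],0],[0.5,[0,0,0],0],[0.4,[0,0,0],0],[0.4,[0,0,-15],0],[0.3,[0,0,-25],0],[0,[0,0,-30],0],[0,[0,0,-20],0]]' 
python3 -c "
from h import *
to((485.5,-311.3,150,94.7),(485.5,-311.3,150,-21.8))
d,W,E=wrist();save('w13',d)
o=[554.1,-2.8];z=d['z_map']
frame(W,z,o,4.7,68,78,(20,90));frame(W,z,o,4.7,68,78,(-90,-20))
frame(W,z,o,4.7,57,62)
"
```

```text
time_s: 27.0
ee_pos: [0.6163, 0.0049, 0.1594]
eef_rot: [0.678, 0.735, -0.001, -0.0]
wrist_force: [0.7, 0.9, 0.7]
gripper_width: 0.0813
t 27.0 now [616.3   4.9 159.4] yaw 94.65 tilt 0.12 w 81.3 F [0.7 0.9 0.7] j7 -0.49
-> (485.5, -311.3, 150, 94.7) shift [-304.5 -156.     9.4] turn -0.001 dist 342.0
-> (485.5, -311.3, 150, -21.8) shift [ 0.  0. -0.] turn -1.108 dist 0.0
n 2756 x [50.9 68.6] y [-43.4  45.5] z 73.2 rect [59.8  0.7] [17.9 90.1] 0.1
n 3077 x [-69.  -50.8] y [-43.4  45.8] z 73.2 rect [-60.    0.9] [90.3 19. ] 90.0
n 15560 x [-99.5  99.8] y [-30.5  32.6] z 59.3 rect [-0.2  1.6] [ 88.1 201.8] 90.0
```

View pics/w13.png

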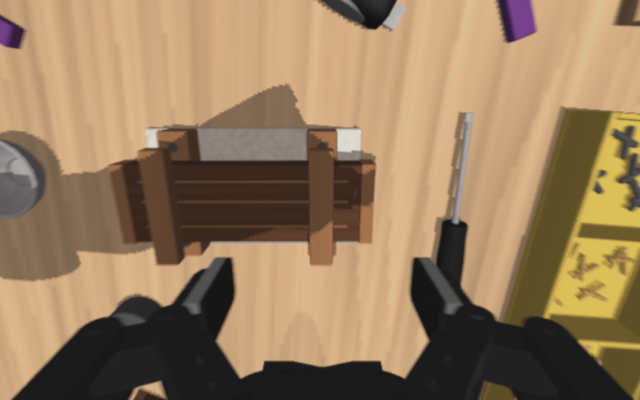

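```bash
python3 -m jog '[[0,[-28,-14,0],0],[0,[-28,-14,0],0],[0,[-28,-14,0],0],[0,[-28,-14,0],0],[0,[-28,-14,0],0],[0,[-28,-14,0],0],[0,[-28,-14,0],0],[0,[-28,-14,0],0]]' 
python3 -m jog '[[0,[-28,-14,0],0],[0,[-26,-15,0],0],[0,[-25,-15,0],0],[0,[0,0,0],-0.12],[0,[0,0,0],-0.12],[0,[0,0,0],-0.12],[0,[0,0,0],-0.12],[0,[0,0,0],-0.12]]' 
python3 -m jog '[[0,[0,0,0],-0.12],[0,[0,0,0],-0.12],[0,[0,0,0],-0.12],[0,[0,0,0],-0.12],[0,[0,0,0],-0.03],[0,[0,0,0],0],[0,[0,0,0],0],[0,[0,0,0],0]]' 
python3 -c "
from h import *
to((485.5,-311.3,3,-21.8))
d,W,E=wrist();save('w14',d);np.savez('pics/w14.npz',z_map=d['z_map'],W=W)"
```

```text
time_s: 27.72
ee_pos: [0.5214, -0.2292, 0.1578]
eef_rot: [0.678, 0.735, -0.002, -0.001]
wrist_force: [0.7, -0.0, 0.1]
gripper_width: 0.0855
time_s: 28.38
ee_pos: [0.4845, -0.3103, 0.1581]
eef_rot: [0.428, 0.904, -0.001, -0.001]
wrist_force: [-0.1, -0.4, -0.5]
gripper_width: 0.0854
time_s: 29.05
ee_pos: [0.4846, -0.3102, 0.1581]
eef_rot: [0.189, 0.982, -0.001, -0.002]
wrist_force: [-1.1, 0.6, 0.6]
gripper_width: 0.0856
t 29.05 now [ 484.6 -310.2  158.1] yaw 158.18 tilt 0.24 w 85.6 F [-1.1  0.6  0.6] j7 0.91
-> (485.5, -311.3, 3, -21.8) shift [ -1.2  -0.7 155.1] turn -0.0 dist 155.0
```

View pics/w14.png

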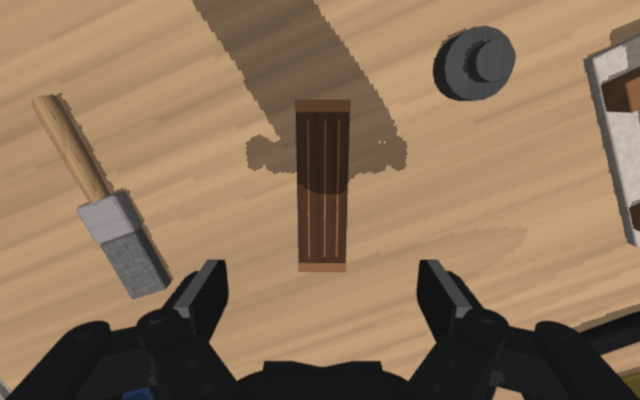

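```bash
python3 -c "
from h import *
f=np.load('pics/w14.npz');r=rect(f['W'],f['z_map'],(322,180),.010,.028,100);print(r)
to((*r[0],4,r[2]))"
```

```text
(array([ 485.9, -311.5]), array([160.8,  46.6]), -22.0, 'z', array([17.1, 18.3, 19.4]), np.int64(8802), 'mean', array([ 479.6, -308.9]))
t 29.1 now [ 484.7 -310.2  158.2] yaw 158.19 tilt 0.24 w 85.3 F [0.2 0.8 0.6] j7 0.92
-> (np.float64(485.9), np.float64(-311.5), 4, -22.0) shift [ -1.6  -0.8 154.2] turn 0.003 dist 154.0
```

```bash
python3 -m jog '[[0,[-1.6,-0.8,25],0.003],[0,[0,0,25],0],[0,[0,0,25],0],[0,[0,0,25],0],[0,[0,0,25],0],[0,[0,0,20],0],[0,[0,0,8],0],[0,[0,0,0],0]]' 50
python3 -m jog '[[0.1,[0,0,0],0],[0.3,[0,0,0],0],[0.5,[0,0,0],0],[0.8,[0,0,0],0],[0.8,[0,0,0],0],[0.8,[0,0,0],0],[0.8,[0,0,0],0],[0.8,[0,0,0],0]]' 
python3 -m jog '[[0.8,[0,0,-5],0],[0.8,[0,0,-20],0],[0.8,[0,0,-30],0],[0.8,[0,0,-30],0],[0.8,[0,0,-30],0],[0.8,[0,0,-20],0],[0.8,[0,0,0],0],[0.8,[0,0,0],0]]' 
python3 -c "
from h import *
from cell import bot
d,W,E=wrist();s=bot.observe();p=np.array(s['ee_pos'])*1000
frame(W,d['z_map'],p[:2],158,p[2]-4,p[2]+30,(25,100),(-35,35))
to((554.1,-2.8,140,158),(554.1,-2.8,140,4.7))"
```

```text
time_s: 29.77
ee_pos: [0.4842, -0.3113, 0.0035]
eef_rot: [0.19, 0.982, -0.001, -0.003]
wrist_force: [-0.2, 0.5, 0.0]
gripper_width: 0.0855
time_s: 30.43
ee_pos: [0.4863, -0.3121, 0.0068]
eef_rot: [0.19, 0.982, -0.001, -0.0]
wrist_force: [-1.2, 0.2, 6.0]
gripper_width: 0.0446
time_s: 31.1
ee_pos: [0.4863, -0.3119, 0.1416]
eef_rot: [0.19, 0.982, -0.002, -0.0]
wrist_force: [-0.1, 0.3, -1.7]
gripper_width: 0.0445
n 14962 x [25.3 79.9] y [-22.9  22.7] z 153.1 rect [52.5 -0.1] [54.9 46.9] 0.0
t 31.15 now [ 485.3 -311.8  140.2] yaw 158.05 tilt 0.27 w 44.3 F [-0.7 -0.  -0.7] j7 0.9
-> (554.1, -2.8, 140, 158) shift [5.170e+01 3.124e+02 2.000e-01] turn 0.001 dist 317.0
-> (554.1, -2.8, 140, 4.7) shift [ 0.  0. -0.] turn -0.466 dist 0.0
```

```bash
python3 -m jog '[[0.8,[5,31,0],0],[0.8,[5,31,0],0],[0.8,[5,31,0],0],[0.8,[5,31,0],0],[0.8,[5,31,0],0],[0.8,[5,31,0],0],[0.8,[5,31,0],0],[0.8,[5,31,0],0]]' 
python3 -m jog '[[0.8,[6,32,0],0],[0.8,[6,32,0],0],[0.8,[0,0,0],-0.12],[0.8,[0,0,0],-0.12],[0.8,[0,0,0],-0.12],[0.8,[0,0,0],-0.11],[0.8,[0,0,0],0],[0.8,[0,0,0],0]]' 
python3 -m jog '[[0.8,[0,0,15],0],[0.8,[0,0,15],0],[0.8,[0,0,0],0],[0.8,[0,0,0],0],[0.8,[0,0,0],0],[0.8,[0,0,0],0],[0.8,[0,0,0],0],[0.8,[0,0,0],0]]' 
python3 -c "
from h import *
d,W,E=wrist();save('w15',d);z=d['z_map'];o=[554.1,-2.8]
to((554.1,-2.8,80,4.7))
for a in [(105,135,(-100,-25),(-60,60)),(68,78,(-75,-45)),(55,63),(33,41)]: frame(W,z,o,4.7,*a)
"
```

```text
time_s: 31.82
ee_pos: [0.5403, -0.0654, 0.138]
eef_rot: [0.19, 0.982, -0.001, -0.003]
wrist_force: [0.8, 0.1, -0.6]
gripper_width: 0.0446
time_s: 32.48
ee_pos: [0.5532, -0.0029, 0.1381]
eef_rot: [-0.042, 0.999, -0.001, -0.003]
wrist_force: [0.2, 0.5, -0.9]
gripper_width: 0.0446
time_s: 33.15
ee_pos: [0.5543, -0.0026, 0.1101]
eef_rot: [-0.043, 0.999, -0.001, -0.001]
wrist_force: [0.5, 0.2, -0.7]
gripper_width: 0.0445
t 33.2 now [554.3  -2.7 109.9] yaw -175.02 tilt 0.19 w 44.4 F [-1.1  0.4 -0.9] j7 0.67
-> (554.1, -2.8, 80, 4.7) shift [ 0.2 -0.1 29.9] turn 0.005 dist 30.0
n 15122 x [-80.6 -25.4] y [-22.1  23.4] z 121.7 rect [-52.8   0.7] [55.7 46.8] 0.2
n 1664 x [-69.7 -51.8] y [-43.8  45.4] z 73.2 rect [-60.7   0.8] [89.9 18. ] 89.9
n 4110 x [-100.7  -82.4] y [-31.4  32.3] z 59.5 rect [-24.9  -4.6] [151.8  75.9] 0.4
n 437 x [-72.6 -48.8] y [-54.2  55.6] z 37.2 rect [-60.4   0.7] [110.3  24.3] 89.9
```

View pics/w15.png

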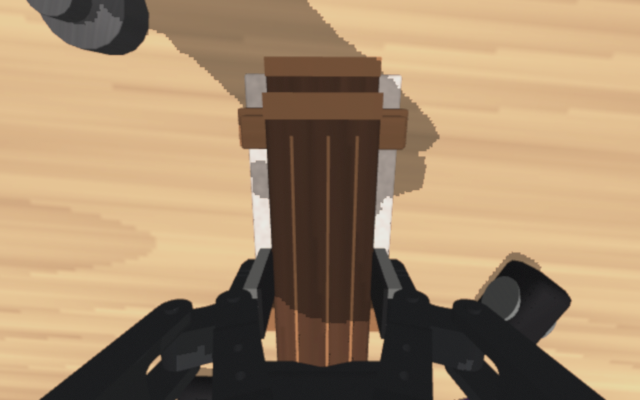

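```bash
python3 -m jog '[[0.8,[0,0,10],0.004],[0.8,[0,0,10],0],[0.8,[0,0,6],0],[0.8,[0,0,2],0],[0.8,[0,0,0],0],[0.8,[0,0,0],0],[0.8,[0,0,0],0],[0.8,[0,0,0],0]]' 
python3 -c "
from h import *
d,W,E=wrist();save('w16',d);z=d['z_map'];o=[554.1,-2.8]
to((554.1,-2.8,80,4.7))
for a in [(86,105,(-100,-25),(-60,60)),(68,77,(-75,-45)),(55,63)]: frame(W,z,o,4.7,*a)
"
```

```text
time_s: 33.87
ee_pos: [0.5541, -0.0026, 0.0816]
eef_rot: [-0.042, 0.999, -0.001, -0.002]
wrist_force: [-0.7, 0.2, -1.1]
gripper_width: 0.0445
t 33.92 now [554.1  -2.6  81.7] yaw -175.23 tilt 0.2 w 44.4 F [ 0.2  0.3 -0.7] j7 0.63
-> (554.1, -2.8, 80, 4.7) shift [-0.  -0.2  1.7] turn 0.001 dist 2.0
n 15173 x [-80.8 -25.4] y [-21.9  23.6] z 93.3 rect [-52.9   0.9] [55.8 46.8] 0.1
n 3110 x [-69.7 -52.3] y [-43.7  45.2] z 73.2 rect [-61.    0.7] [17.6 90.1] 0.0
n 7307 x [-100.6   50.5] y [-31.4  32.5] z 59.4 rect [-24.1   0.9] [153.3  65.6] 0.1
```

```bash
python3 -m jog '[[0.8,[0,0,1],0],[0.8,[0,0,0.6],0],[0.8,[0,0,0.4],0],[0.8,[0,0,0.2],0],[0.8,[0,0,0],0],[0.8,[0,0,0],0],[0.8,[0,0,0],0],[0.8,[0,0,0],0]]' 
python3 -m jog '[[0.4,[0,0,0],0],[0.2,[0,0,0],0],[0.1,[0,0,0],0],[0,[0,0,0],0],[0,[0,0,-10],0],[0,[0,0,-25],0],[0,[0,0,-30],0],[0,[0,0,-30],0]]' 
python3 -c "
from h import *
d,W,E=wrist();save('w17',d);z=d['z_map'];o=[554.1,-2.8]
to((431.8,-160,170,-175.3))
for a in [(86,96),(68,77,(-75,-45)),(68,77,(45,75)),(55,63)]: frame(W,z,o,4.7,*a)
"
```

```text
time_s: 34.58
ee_pos: [0.554, -0.0028, 0.0798]
eef_rot: [-0.042, 0.999, -0.001, -0.002]
wrist_force: [-1.4, -0.4, 6.2]
gripper_width: 0.0444
time_s: 35.25
ee_pos: [0.5537, -0.0024, 0.1756]
eef_rot: [-0.042, 0.999, -0.0, -0.003]
wrist_force: [-0.0, -0.8, -0.4]
gripper_width: 0.0853
t 35.3 now [557.   -0.6 181.6] yaw -175.19 tilt 0.28 w 85.7 F [0.8 1.2 4. ] j7 0.77
-> (431.8, -160, 170, -175.3) shift [ 138.2 -148.3   11.6] turn 0.002 dist 203.0
n 13017 x [-81.   78.7] y [-21.9  23.5] z 91.3 rect [-0.5  1. ] [ 46.6 161.1] 89.9
n 1356 x [-69.5 -52. ] y [-43.9  45.4] z 73.2 rect [-60.8   0.7] [90.1 18. ] 89.9
n 1008 x [49.7 67.9] y [-44.   45.1] z 73.1 rect [59.   0.8] [89.9 19.1] 89.6
n 4494 x [-100.5   97.9] y [-31.7  32.9] z 59.3 rect [-0.3  1.2] [200.5  88.1] 0.0
```

View pics/w17.png

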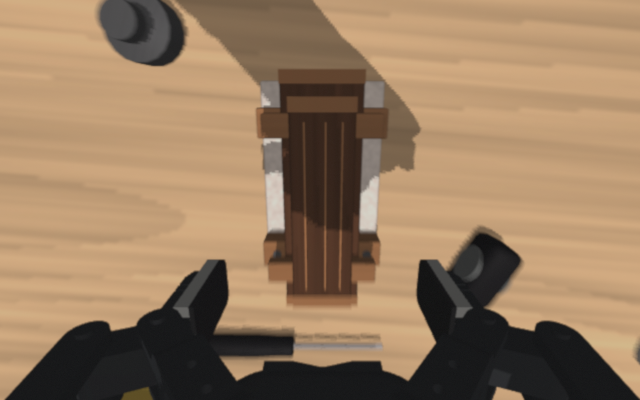

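```bash
python3 -m jog '[[0.3,[23,-24,0],0],[0.3,[23,-25,0],0],[0.3,[23,-25,0],0],[0.3,[23,-25,0],0],[0.3,[23,-25,0],0],[0.3,[22,-24,0],0],[0.3,[0,0,0],0],[0.3,[0,0,0],0]]' 
python3 -m jog '[[0.3,[0,0,0],0],[0.3,[0,0,0],0],[0.3,[0,0,0],0],[0.3,[0,0,0],0],[0.3,[0,0,0],0],[0.3,[0,0,0],0],[0.3,[0,0,0],0],[0.3,[0,0,0],0]]' 
python3 -c "
from h import *
to((431.5,-159.8,150,-175.3))
d,W,E=wrist();save('w18',d);np.savez('pics/w18.npz',z_map=d['z_map'],W=W)"
```

```text
time_s: 35.97
ee_pos: [0.4288, -0.1633, 0.1751]
eef_rot: [-0.04, 0.999, -0.001, -0.002]
wrist_force: [0.4, 0.2, 0.6]
gripper_width: 0.0596
time_s: 36.63
ee_pos: [0.4301, -0.1614, 0.1749]
eef_rot: [-0.042, 0.999, -0.001, -0.002]
wrist_force: [-0.2, -0.2, -0.4]
gripper_width: 0.0595
t 36.63 now [ 430.1 -161.4  174.9] yaw -175.22 tilt 0.23 w 59.5 F [-0.2 -0.2 -0.4] j7 0.94
-> (431.5, -159.8, 150, -175.3) shift [-1.6  1.4 24.9] turn 0.001 dist 25.0
```

View pics/w18.png

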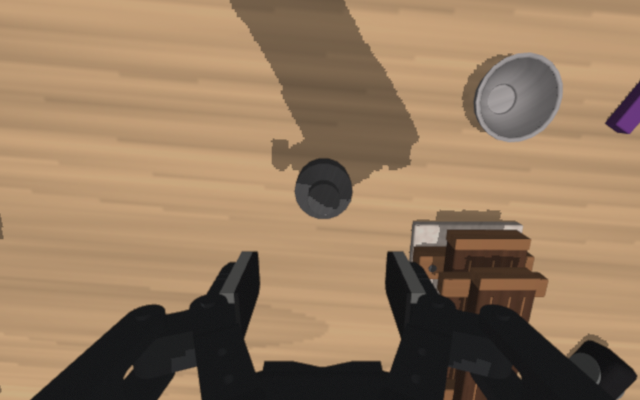

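```bash
python3 -c "
from h import *
f=np.load('pics/w18.npz')
r=rect(f['W'],f['z_map'],(325,197),.050,.060,40);print(r)
print(rect(f['W'],f['z_map'],(325,170),.025,.034,40))
to((*r[0],36,-175.3))"
```

```text
(array([ 431.5, -159.4]), array([27.4, 27.2]), 0.5, 'z', array([53.8, 55.2, 56.3]), np.int64(836), 'mean', array([ 431.1, -159.7]))
(array([ 431.8, -159.6]), array([53.2, 52.6]), 3.4, 'z', array([29.4, 31.3, 33.1]), np.int64(1679), 'mean', array([ 427.1, -160. ]))
t 36.68 now [ 430.  -161.4  174.9] yaw -175.22 tilt 0.23 w 59.9 F [-0.3 -0.7  0.2] j7 0.94
-> (np.float64(431.5), np.float64(-159.4), 36, -175.3) shift [ -1.6   1.9 138.9] turn 0.001 dist 139.0
```

```bash
python3 -m jog '[[0.3,[-1.6,1.9,25],0],[0.3,[0,0,25],0],[0.3,[0,0,25],0],[0.3,[0,0,25],0],[0.3,[0,0,20],0],[0.3,[0,0,12],0],[0.3,[0,0,4],0],[0.3,[0,0,0],0]]' 80
python3 -m jog '[[0.4,[0,0,0],0],[0.5,[0,0,0],0],[0.6,[0,0,0],0],[0.8,[0,0,0],0],[1,[0,0,0],0],[1,[0,0,0],0],[1,[0,0,0],0],[1,[0,0,0],0]]' 
python3 -c "
from h import *
to()"
```

```text
time_s: 37.35
ee_pos: [0.4306, -0.1595, 0.0382]
eef_rot: [-0.042, 0.999, -0.0, -0.003]
wrist_force: [0.4, -0.1, 0.7]
gripper_width: 0.06
time_s: 38.02
ee_pos: [0.4315, -0.1602, 0.0401]
eef_rot: [-0.041, 0.999, -0.001, -0.001]
wrist_force: [0.4, -1.4, 7.3]
gripper_width: 0.0249
t 38.02 now [ 431.5 -160.2   40.1] yaw -175.25 tilt 0.21 w 24.9 F [ 0.4 -1.4  7.3] j7 0.58
```

```bash
python3 -m jog '[[1,[0,0,-3],0],[1,[0,0,-10],0],[1,[0,0,-20],0],[1,[0,0,-30],0],[1,[0,0,-30],0],[1,[0,0,-30],0],[1,[0,0,0],0],[1,[0,0,0],0]]' 
python3 -c "
from h import *
to((554.1,-2.8,165,-175.3))
d,W,E=wrist();save('w19',d)
from cell import bot
d=bot.snapshot('side');save('s19',d)"
```

```text
time_s: 38.68
ee_pos: [0.4317, -0.1599, 0.1628]
eef_rot: [-0.041, 0.999, -0.001, -0.001]
wrist_force: [-0.6, 0.9, -5.6]
gripper_width: 0.0249
t 38.68 now [ 431.7 -159.9  162.8] yaw -175.28 tilt 0.17 w 24.9 F [-0.6  0.9 -5.6] j7 0.92
-> (554.1, -2.8, 165, -175.3) shift [-134.9  146.5   -2.2] turn 0.0 dist 199.0
```

View pics/w19.png

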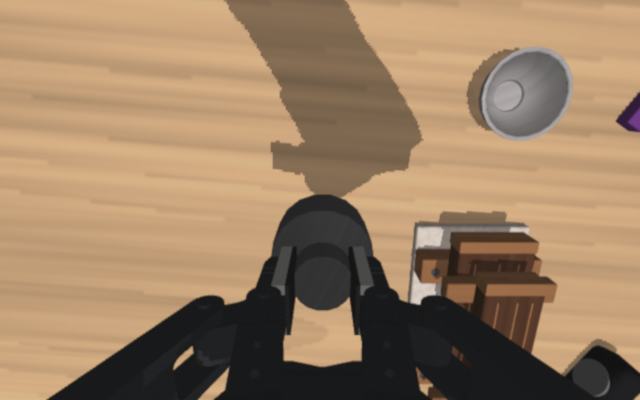

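View pics/s19.png

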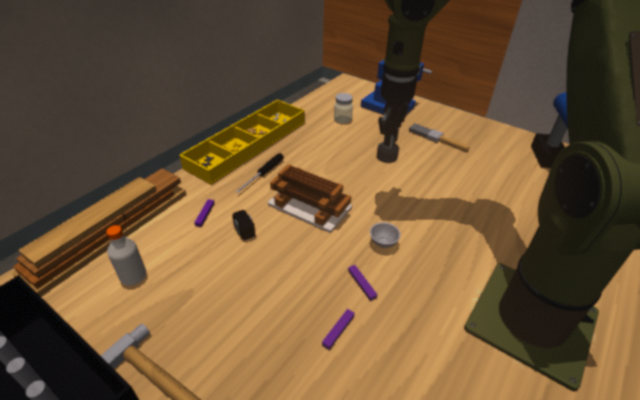

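```bash
python3 -m jog '[[1,[-10,11,-2],0],[1,[-18,20,0],0],[1,[-18,20,0],0],[1,[-18,20,0],0],[1,[-18,20,0],0],[1,[-18,20,0],0],[1,[-18,19,0],0],[1,[-10,10,0],0]]' 
python3 -m jog '[[1,[-5,5,0],0],[1,[-2,2,0],0],[1,[0,0,0],0],[1,[0,0,0],0],[1,[0,0,0],0],[1,[0,0,5],0],[1,[0,0,5],0],[1,[0,0,0],0]]' 
python3 -c "
from h import *
to((553.9,-2.7,132,-175.3))
d,W,E=wrist();save('w20',d);z=d['z_map'];o=[554.1,-2.8]
for a in [(139,160,(-45,45),(-40,40)),(86,96,(-95,-35)),(68,77,(-75,-45)),(55,63)]: frame(W,z,o,4.7,*a)
"
```

```text
time_s: 39.45
ee_pos: [0.548, -0.0058, 0.1614]
eef_rot: [-0.043, 0.999, 0.001, -0.003]
wrist_force: [1.7, 0.9, -4.8]
gripper_width: 0.0247
time_s: 40.12
ee_pos: [0.5527, -0.0029, 0.152]
eef_rot: [-0.041, 0.999, -0.001, -0.003]
wrist_force: [-0.6, -0.3, -5.1]
gripper_width: 0.0247
t 40.12 now [552.7  -2.9 152. ] yaw -175.27 tilt 0.37 w 24.7 F [-0.6 -0.3 -5.1] j7 0.74
-> (553.9, -2.7, 132, -175.3) shift [-1.2  0.1 20. ] turn 0.001 dist 20.0
n 3558 x [-27.5  -3. ] y [-24.7  25.8] z 143.6 rect [-14.9   0.3] [25.8 53.3] 0.7
n 5569 x [-80.7 -35.2] y [-22.   23.6] z 91.3 rect [-57.8   0.8] [45.7 46.6] 0.0
n 1607 x [-69.9 -52.3] y [-43.7  45.5] z 73.2 rect [-61.1   0.8] [90.1 17.7] 90.0
n 4055 x [-100.3    3.3] y [-31.4  32.5] z 59.3 rect [-46.4   0.4] [ 64.7 108.1] 90.0
```

View pics/w20.png

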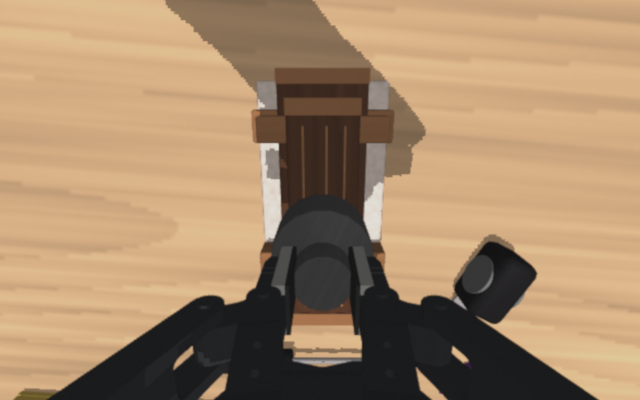

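```bash
python3 -m jog '[[1,[0,0,7],0],[1,[0,0,7],0],[1,[0,0,4],0],[1,[0,0,1],0],[1,[0,0,0],0],[1,[0,0,0],0],[1,[0,0,0],0],[1,[0,0,0],0]]' 
python3 -c "
from h import *
to((553.9,-2.7,132,-175.3))
d,W,E=wrist();save('w21',d);z=d['z_map'];o=[554.1,-2.8]
for a in [(119,130,(-45,45),(-40,40)),(86,96,(-95,-35)),(68,77,(-75,-45))]: frame(W,z,o,4.7,*a)
# shoulder tilt
P=W.reshape(-1,3)*1000;m=(np.hypot(P[:,0]-553.7,P[:,1]+2.2)<26)&(P[:,2]>119)&(P[:,2]<130);Q=P[m];A=np.c_[Q[:,:2]-Q[:,:2].mean(0),np.ones(len(Q))];print(np.linalg.lstsq(A,Q[:,2],rcond=None)[0])
"
```

```text
time_s: 40.83
ee_pos: [0.5539, -0.0017, 0.1346]
eef_rot: [-0.042, 0.999, -0.001, -0.002]
wrist_force: [-0.4, -0.7, -5.4]
gripper_width: 0.0249
t 40.83 now [553.9  -1.7 134.6] yaw -175.23 tilt 0.19 w 24.9 F [-0.4 -0.7 -5.4] j7 0.72
-> (553.9, -2.7, 132, -175.3) shift [ 0.1 -1.   2.6] turn 0.001 dist 3.0
n 3165 x [-26.2  -1.7] y [-23.6  27.3] z 125.7 rect [-13.7   1.8] [25.4 52.6] 0.2
n 6654 x [-80.7 -35.4] y [-22.   23.6] z 91.4 rect [-57.9   0.8] [45.6 46.8] 0.0
n 1901 x [-69.8 -52.3] y [-43.9  45.3] z 73.2 rect [-61.    0.8] [90.2 17.7] 90.0
[1.09696784e-01 2.40910916e-02 1.25798797e+02]
```

```bash
python3 -m jog '[[1,[0.6,-1,1],0],[1,[0,0,1],0],[1,[0,0,0.6],0],[1,[0,0,0.4],0],[1,[0,0,0],0],[1,[0,0,0],0],[1,[0,0,0],0],[1,[0,0,0],0]]' 
python3 -c "
from h import *
to((553.9,-2.7,132,-175.3))
d,W,E=wrist();save('w22',d);z=d['z_map'];o=[554.1,-2.8]
for a in [(117,127,(-45,45),(-40,40)),(86,96,(-95,-35))]: frame(W,z,o,4.7,*a)
"
```

```text
time_s: 41.55
ee_pos: [0.5531, -0.0029, 0.1313]
eef_rot: [-0.042, 0.999, -0.001, -0.002]
wrist_force: [-0.1, -0.3, -4.1]
gripper_width: 0.0247
t 41.55 now [553.1  -2.9 131.3] yaw -175.23 tilt 0.22 w 24.7 F [-0.1 -0.3 -4.1] j7 0.71
-> (553.9, -2.7, 132, -175.3) shift [-0.8  0.1 -0.7] turn 0.001 dist 1.0
n 3111 x [-27.   -2.5] y [-24.7  26.1] z 122.5 rect [-14.7   0.7] [53.2 25.9] 89.6
n 6896 x [-81.  -35.3] y [-22.   23.6] z 91.3 rect [-58.    0.9] [45.9 46.6] 0.0
```

```bash
python3 -m jog '[[1,[0,0,0.4],0],[1,[0,0,0.4],0],[1,[0,0,0],0],[1,[0,0,0],0],[1,[0,0,0],0],[1,[0,0,0],0],[1,[0,0,0],0],[1,[0,0,0],0]]' 20
python3 -m jog '[[0.7,[0,0,0],0],[0.6,[0,0,0],0],[0.5,[0,0,0],0],[0.4,[0,0,0],0],[0.3,[0,0,0],0],[0.3,[0,0,0],0],[0.3,[0,0,0],0],[0.3,[0,0,0],0]]' 
python3 -m jog '[[0.3,[0,0,-5],0],[0.3,[0,0,-15],0],[0.3,[0,0,-25],0],[0.3,[0,0,-25],0],[0.3,[0,0,-20],0],[0.3,[0,0,0],0],[0.3,[0,0,0],0],[0.3,[0,0,0],0]]' 
python3 -c "
from h import *
to()
d,W,E=wrist();save('w23',d);z=d['z_map'];o=[554.1,-2.8]
for a in [(141,150,(-45,45),(-40,40)),(117,125,(-45,45),(-40,40)),(86,96),(68,77,(-75,-45)),(68,77,(45,75)),(55,63)]: frame(W,z,o,4.7,*a)
"
```

```text
time_s: 42.27
ee_pos: [0.5532, -0.0028, 0.1312]
eef_rot: [-0.042, 0.999, -0.001, -0.002]
wrist_force: [-3.7, -2.9, 6.2]
gripper_width: 0.0251
time_s: 42.93
ee_pos: [0.5531, -0.0028, 0.1304]
eef_rot: [-0.042, 0.999, -0.001, -0.002]
wrist_force: [-0.1, -0.2, -0.0]
gripper_width: 0.0596
time_s: 43.6
ee_pos: [0.553, -0.0031, 0.22]
eef_rot: [-0.042, 0.999, -0.001, -0.002]
wrist_force: [0.6, 0.3, 0.0]
gripper_width: 0.0594
t 43.6 now [553.   -3.1 220. ] yaw -175.24 tilt 0.29 w 59.4 F [0.6 0.3 0. ] j7 0.83
n 1179 x [-14.2  12.9] y [-12.7  13.6] z 146.2 rect [-0.4  0.7] [27.  27.9] 87.5
n 2196 x [-27.  25.] y [-25.1  26.4] z 122.3 rect [-0.8  0.8] [53.6 52.9] 89.4
n 6151 x [-80.8  78.7] y [-21.8  23.7] z 91.3 rect [-0.5  0.2] [160.6  48. ] 0.1
n 984 x [-69.5 -52.4] y [-43.7  45.3] z 73.2 rect [-60.9   0.9] [17.1 89.9] 0.0
n 776 x [49.7 67.8] y [-44.1  44.9] z 73.0 rect [58.8  0.4] [89.6 18.6] 89.6
n 3132 x [-100.2  100. ] y [-31.6  37.9] z 59.3 rect [0.1 0.8] [200.7  88.1] 0.1
```

View pics/w23.png

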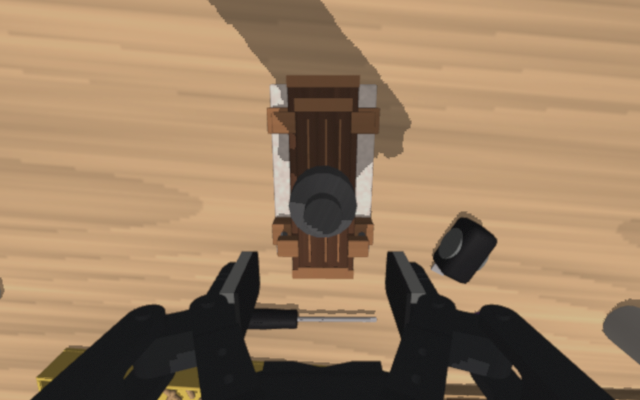

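Everything is centred to about 1 mm, and the gripper is clear and well above the stack. I hold still for one call, check the side view, then hand in.

```bash
python3 -m jog '[[0.3,[0,0,-5],0],[0.3,[0,0,0],0],[0.3,[0,0,0],0],[0.3,[0,0,0],0],[0.3,[0,0,0],0],[0.3,[0,0,0],0],[0.3,[0,0,0],0],[0.3,[0,0,0],0]]'
python3 -c "
from h import *
from cell import bot
d=bot.snapshot('side');cv2.imwrite('pics/s24.png',cv2.resize(d['image'][130:260,220:400,::-1],None,fx=4,fy=4,interpolation=cv2.INTER_CUBIC))
W=world(d);print((W[140:240,260:360,2]).max())"
```

```text
time_s: 44.32
ee_pos: [0.5534, -0.0027, 0.2254]
eef_rot: [-0.042, 0.999, -0.001, -0.002]
wrist_force: [-0.0, 1.2, 0.6]
gripper_width: 0.0599
0.7129259298063793
```

View pics/s24.png

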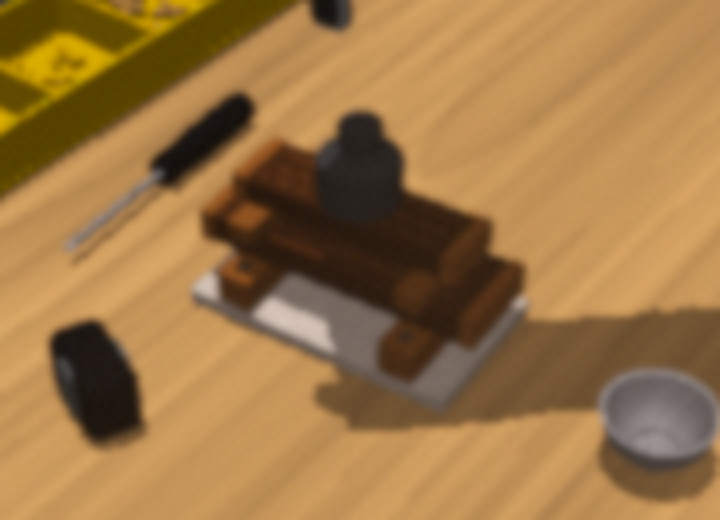

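The side crop shows the weight upright at about (360,170) on the small board, which rests on both laths and the big board across the pallet.

```bash
python3 -c "
from cell import bot
print(bot.sign_off())"
```

```text
the job is handed in; nothing more can be done
None
```

I built the stack in the order asked, and it was standing free when I handed it in at about 44 s: big board, two laths above the bearers, small board, iron weight.

- **Position:** in the last wrist-camera check, both boards and the weight were centred on each other to about 1 mm. The laths were measured at −60.9 and +58.8 mm along the pallet, where the bearers are at ±60 mm.
- **Levels:** the tops read 59, 73, 91 and 146 mm, as the given sizes require.
- **Side view:** it showed the weight upright and the gripper well clear.
- **Forces:** the highest wrist force I read was about 8 N.
- **Disagreement:** the wrist and top cameras differed by up to about 2 mm, and the wrist camera by about 1 mm between turns of the tool. I therefore set each later piece by its position relative to the pieces below, seen in the same image.

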